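# Show the converter's pins to the up-looking inspection camera

## Robot

A 6-joint arm with a two-finger parallel gripper is mounted at the origin on the work surface. World frame = base frame: x ahead of the robot, y to its left, z up, the work surface at z = 0. Lengths are in m, angles in degrees, forces in N, time in s.
With the tool pointing down it reaches from about 0.35 to 0.875 m from the base axis. Payload 4.2 kg.
Tool frame: the origin (TCP) lies between the finger pads; the fingertips stand 8 mm ahead of it and the grasp point (between the pads) lies 11 mm behind it; x points along the fingers, y is the direction in which the jaws open and shut, and the axes are right-handed (so a half turn about x gives the same grasp; the last joint's range is limited). The gripper opens to 87 mm and grips with 3 to 60 N. Pads are 19 mm wide; open, the fingers measure 117 mm over their backs; the gripper's body (75 mm by 190 mm) begins 51 mm behind the grasp point.
Start: joints at [89.473, 22.042, 0.453, 0, -68.411, -14.817], TCP at [0.165, 0.603, 0.207] pointing down, gripper open.
Joint ranges: [-179.83, 179.83], [-69.29, 118.12], [-61.27, 80.66], [-181.25, 117.63], [-171.15, -9.14], [-177.46, 177.46]. Speed limits (degrees/s): [159.86, 159.86, 180, 180, 180, 180].

## Interface

Orientations are given as a 3x3 rotation matrix whose columns are the frame's x, y, z axes.
In Python, from station import r gives the robot as it stands. The module is installed in compiled form; this text tells all that it offers.
- The arm moves only by the tool move_arm, never from a script. Its argument "increments" is one flat list of numbers, 7 for each row, row after row: the turn, a rotation vector about the tool's x, y, z in degrees, then the shift along the tool's x, y, z in m, then the finger opening in m, from 0 to 0.087. A call has 1 to 12 rows; each row is the pose to reach, as a shift and turn from the pose commanded when the call began, along the tool's axes at that moment; what a row does not reach only later rows make up. A row lasts 1/12 s, in which the tool goes at most 41.7 mm and 7.16 degrees, less where a joint would pass 70% of its speed; a pose out of reach is approached as far as the arm can. A call with a gripper value outside its range is refused whole. The fingers move at their own pace and stop on an object; the grip force is fixed at half the most. Time passes only in rows, so rows that repeat a pose let the fingers close. It gives the time, the measured TCP pose, the force and the opening at its end, in the units of the state.
- r.sense(): the state, without advancing time (a new reading comes with each control period).
- r.capture(name): name is "side" or "top"; returns the picture (400x640x3 uint8, red, green, blue); there is no depth.
- r.calibration(name): a dict with "fx", "fy", "cx", "cy" (pixels), "D" ([k1, k2, p1, p2, k3] as OpenCV has them; the pictures are not rectified), "rvec" (rotation vector, rad) and "tvec" (3), from world to camera coordinates, as OpenCV has them. Camera axes: x right, y down, z forward; pixel columns grow to the right and rows downward; lengths in m; the calibration is good to about 2 mm. A picture is of the moment at which its call begins. calibration takes no time and is no camera call.
- r.finish_job(): hands the job in, once; it reports no verdict.
The state is a dict: "time_s": time; "joints": joint angles; "joint_velocities": joint speeds; "effort": joint torques, N m; "tcp_pos": TCP position; "ee_rot": TCP orientation; "wrist_force": force on the tool from outside, world axes, zero at the start; "moment": the same for the moment, N m; "gripper_width": opening from 0.0 (shut) to 1.0 (fully open).
Only numpy, scipy, OpenCV 4.12 (cv2) and the standard library are available. Lean on these libraries where they do the work, as an engineer would, in place of code of your own. Each camera call takes 0.05 s, during which the arm holds its last target.

## Task

Swing the hold-down clamp of the test fixture fully aside, then lift the power converter out of the fixture and hold it in the air over the up-looking inspection camera: pins down, level, centred over the lens and square with the camera's housing, the bare end (without heat sink) on the side of the camera's round connector, the underside of the case 60 mm above the top of the ring light. Finish while still holding it there, motionless in the gripper; do not put it down or let go. Never touch the camera, and leave the other things on the bench where they are.

Things in the scene. Friction and masses are not known exactly. Their poses are not given: they have to be found in the camera images.
- module: Power converter, in the fixture's nest at the start with the fixture's axes: black case 58 (x) x 37 (y) x 13 mm with a finned aluminium heat sink, 24 mm high in all, flat sides 37 mm apart, 0.08 to 0.15 kg. Origin: centre of the case's underside (eight pins reach 4.5 mm below); z up, x along its length to the bare end. Heat sink from x = -29 to +17 mm. Lifts straight up out of the nest.
- module_input (a point): Middle of the converter's bare end: 29 mm from its centre along its +x, 13 mm above the underside, where the case is only 13 mm high (no heat sink on the last 12 mm).
- fixture: Test fixture, fixed to the bench; place and yaw vary. Base plate 140 x 100 mm, top 14 mm above the bench; two black end blocks, 50 mm wide, carry the converter's ends, underside 34 mm above the bench; their walls rise to 40 mm. Between them (50 mm) the long sides are free for fingers down to the plate. Origin: on the bench under the nest's middle; x along the converter to its bare end, z up.
- clip (a joint): Angle (rad) of the steel hold-down clamp about its upright post, which stands at x = -50 mm, y = 0 in the fixture's frame. 0 (starts at 0 to 0.3): over the heat sink; grows clockwise seen from above to the stop at 1.6, fully aside. Bar 16 mm wide, 59 to 65 mm above the bench, reaching 30 mm from the post over the converter, 51 mm the other way. Stays where left; 1 to 2 N at the handle moves it.
- clip_handle (a point): Handle of the clamp: upright black cylinder 12 mm across, 28 mm tall, on the bar (65 to 93 mm above the bench), 45 mm from the post's axis. Point: on its axis, 81 mm above the bench. At clamp angle a it is at x = -50 - 45 cos a, y = 45 sin a (mm, fixture's frame).
- upcam: Up-looking inspection camera, fixed to the bench; place and yaw vary. Base plate 136 (x) x 100 mm (y), grey finned housing 112 x 84 mm up to 68 mm, on top a black ring light 76 mm across around the lens, its top 82 mm above the bench. A round steel connector, 20 mm across, sticks 27 mm out of the housing's +x end. Origin: on the bench under the lens; z up.
- focus (a point): Point in the air on the lens axis, 60 mm above the top of the ring light (142 mm above the bench), with the camera's axes. The centre of the underside of the converter's case belongs here, its +x along this +x.
- mount_a: Bystander, leave alone: round resin section mount, 30 mm across, 20 mm high. Origin: centre of its underside.
- mount_b: Bystander, leave alone: another such resin mount, 30 mm across, 20 mm high. Origin: centre of its underside.
- tweezers: Bystander, leave alone: steel tweezers lying flat, 140 mm long, 8 mm high. Origin: centre of its underside.
- spare_module: Bystander, leave alone: a spare converter of the same kind, standing loose on the bench by its pins. Origin: centre of its underside (4.5 mm above the bench, on the pins).
- flat_module: Bystander, leave alone: a narrower converter without heat sink, 58 x 26 x 13 mm, loose on the bench. Origin: centre of its underside (4.5 mm above the bench, on the pins).
- jar: Bystander, leave alone: glass sample jar with white lid, 54 mm across, 60 mm high. Origin: centre of its underside.

How it is judged (in metres and radians):
On the way, in this order (a step that is already met when the one before it is completed fails the run):
1. the clamp is swung fully aside while the converter still sits in the nest (value of joint clip above 1.3 rad and z of module in the frame of fixture below 0.038 m), for 0.1 s.
2. the converter is lifted out of the nest in the gripper (z of module in the frame of fixture above 0.055 m and contact force between the fingers and module above 1 N), for 0.1 s.
At the end, for the whole second after the job is handed in: Held still by the gripper alone, clamp still aside (over 1.2 rad): underside centre within 8 mm sideways and 8 mm in height of the point 60 mm above the ring light, level within 5 degrees, square with the camera within 6 degrees, bare end on the connector side, camera and fixture untouched by it (horizontal distance between module and focus below 0.008 m and z of module in the frame of focus between -0.008 and 0.008 m and angle between module's own z axis and vertical below 0.087 rad and angle between the x axis of module and the x axis of focus, either way round below 0.105 rad and x of module_input in the frame of focus above 0.015 m and contact force between the fingers and module above 1 N and contact force between module and upcam below 0.1 N and contact force between module and fixture below 0.1 N and linear speed of module below 0.015 m/s and angular speed of module below 0.1 rad/s and value of joint clip above 1.2 rad); the arm keeps its last pose, push and grip.
It fails at once if the camera is touched by the robot or the converter (contact force between any of the arm, the fingers, module and upcam above 1 N).
It fails at once if another thing on the bench is displaced by more than 20 mm (distance of any of mount_a, mount_b, tweezers, spare_module, flat_module, jar from where it was at the start of the episode above 0.02 m).
It also fails if it takes over 45 s, if anything falls off the work surface, if the arm or the gripper's body presses on something with over 40 N, if the wrist force passes 120 N, or if a joint passes its speed limit or range.

## Working session

There is one attempt and no reset: what is moved stays moved. The work goes in short steps, Python scripts to look and compute and a tool call to move; the robot and the scene stay as the last step left them, time stands still between calls to the robot, and variables do not carry over. Pictures are saved under pics/ and viewed, and the job is handed in when it is done.

Besides the shell and the picture viewer there is one more tool, called after "Emit:" in YAML: its name, and indented under it one key for each argument. move_arm: Moves the arm, as the interface text tells. Its arguments: {"type":"object","properties":{"increments":{"type":"array","items":{"type":"number"}}},"required":["increments"]}

```bash
mkdir -p pics; ls
python3 - <<'E'
from station import r
import cv2
s=r.sense()
for k,v in s.items(): print(k,v)
for n in("side","top"):
    im=r.capture(n); cv2.imwrite(f"pics/{n}0.png",im[:,:,::-1])
    c=r.calibration(n); print(n,c)
E
```

```text
pics
time_s 0.0
joints [ 8.94725876e+01  2.20905700e+01  3.80453487e-01 -2.98900655e-02
 -6.84105334e+01 -1.48155219e+01]
joint_velocities [-0.06676928 -0.17001921 -0.03552331  0.00812283 -0.03469118 -0.07312087]
effort [ 5.70744196e-04 -3.90671003e+01  1.87408268e+01  4.22003120e+00
  1.10350270e-02 -1.90228438e-04]
tcp_pos [0.16519348 0.60212048 0.20636392]
ee_rot [[-5.04443347e-04 -2.64780818e-01 -9.64308490e-01]
 [-2.10113494e-03 -9.64306203e-01  2.64781290e-01]
 [-9.99997665e-01  2.15970942e-03 -6.99023788e-05]]
wrist_force [ 1.20585202 -1.26940786 -0.13372625]
moment [-0.04176832  0.02390605 -0.06774185]
gripper_width 0.9971874499431901
side {'fx': 416.11426403381466, 'fy': 416.11426403381466, 'cx': 322.731592787474, 'cy': 204.26502285562347, 'D': array([0.03847461, 0.        , 0.        , 0.        , 0.        ]), 'rvec': array([ 2.05900053, -0.82916477,  0.41661382]), 'tvec': array([-0.45267431,  0.33125137,  0.58199759])}
top {'fx': 405.6718721114002, 'fy': 405.6718721114002, 'cx': 317.31232721124286, 'cy': 199.22626888016356, 'D': array([-0.05628435,  0.        ,  0.        ,  0.        ,  0.        ]), 'rvec': array([ 2.18203525, -2.22635165,  0.07865769]), 'tvec': array([-0.03085739,  0.60575905,  0.89431118])}
```

View pics/side0.png

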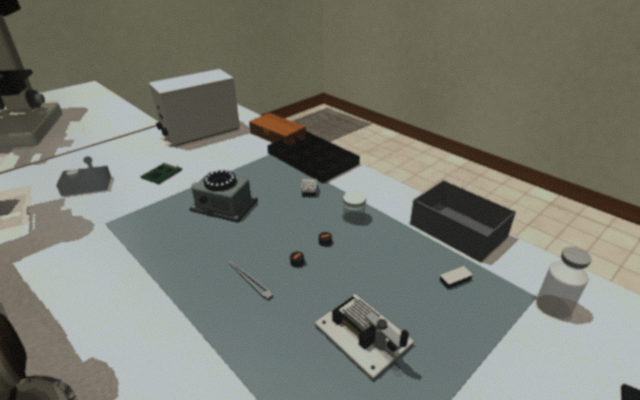

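View pics/top0.png

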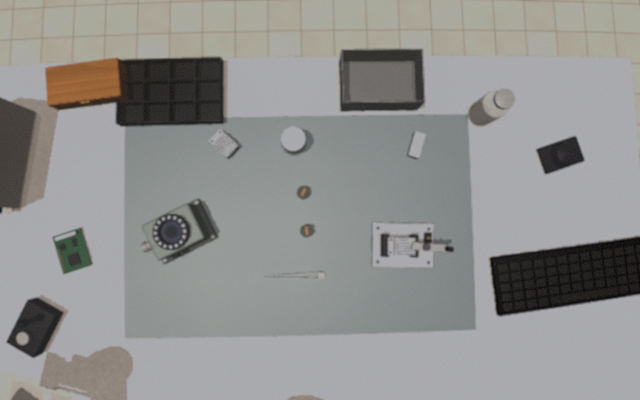

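```bash
cat > h.py <<'E'
import numpy as np, cv2
from station import r
C={n:r.calibration(n) for n in("side","top")}
def KD(n):
    c=C[n]; return np.array([[c['fx'],0,c['cx']],[0,c['fy'],c['cy']],[0,0,1]]),np.array(c['D'],float)
def ray(n,uv):
    K,D=KD(n); p=cv2.undistortPoints(np.array(uv,float).reshape(-1,1,2),K,D).reshape(-1,2)
    R=cv2.Rodrigues(C[n]['rvec'])[0]; o=-R.T@C[n]['tvec']
    return o,np.c_[p,np.ones(len(p))]@R
def onz(n,uv,z):
    o,d=ray(n,uv); return o+d*((z-o[2])/d[:,2])[:,None]
def proj(n,P):
    K,D=KD(n); return cv2.projectPoints(np.array(P,float).reshape(-1,1,3),C[n]['rvec'],C[n]['tvec'],K,D)[0].reshape(-1,2)
def crop(n,im,x0,y0,x1,y1,k,name):
    c=cv2.resize(im[y0:y1,x0:x1,::-1],None,fx=k,fy=k,interpolation=cv2.INTER_CUBIC); cv2.imwrite('pics/'+name,c)
E
python3 - <<'E'
from h import *
for n in C: print(n, ray(n,[[320,200]])[0], proj(n,[[.165,.602,.207],[0,0,0],[.5,0,0],[.5,.3,0]]).round())
t=cv2.imread('pics/top0.png')[:,:,::-1]; s=cv2.imread('pics/side0.png')[:,:,::-1]
crop('top',t,360,210,470,280,7,'t_fix.png'); crop('top',t,130,190,230,270,7,'t_cam.png')
crop('side',s,300,280,430,390,6,'s_fix.png'); crop('side',s,180,155,270,225,8,'s_cam.png')
print(onz('top',[[403,245],[171,232],[303,191],[306,230],[295,275],[417,145],[224,143],[293,139]],0.02).round(3))
E
```

```text
side [ 0.13665813 -0.52053886  0.60309746] [[-29. 132.]
 [-12. 450.]
 [279. 267.]
 [203. 206.]]
top [ 0.55777457 -0.02504735  0.92517504] [[-31. 443.]
 [304. 467.]
 [299. 246.]
 [167. 249.]]
[[ 0.499 -0.233  0.02 ]
 [ 0.538  0.284  0.02 ]
 [ 0.624 -0.011  0.02 ]
 [ 0.537 -0.016  0.02 ]
 [ 0.438  0.01   0.02 ]
 [ 0.724 -0.272  0.02 ]
 [ 0.736  0.164  0.02 ]
 [ 0.742  0.009  0.02 ]]
```

View pics/t_fix.png

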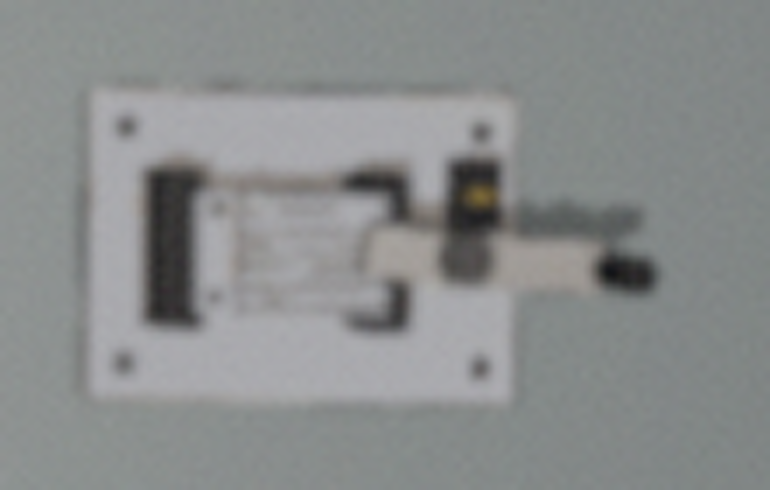

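View pics/t_cam.png

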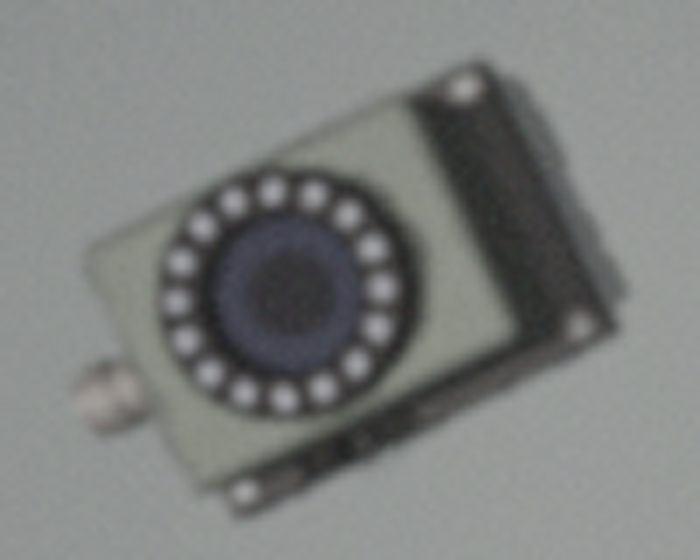

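View pics/s_fix.png

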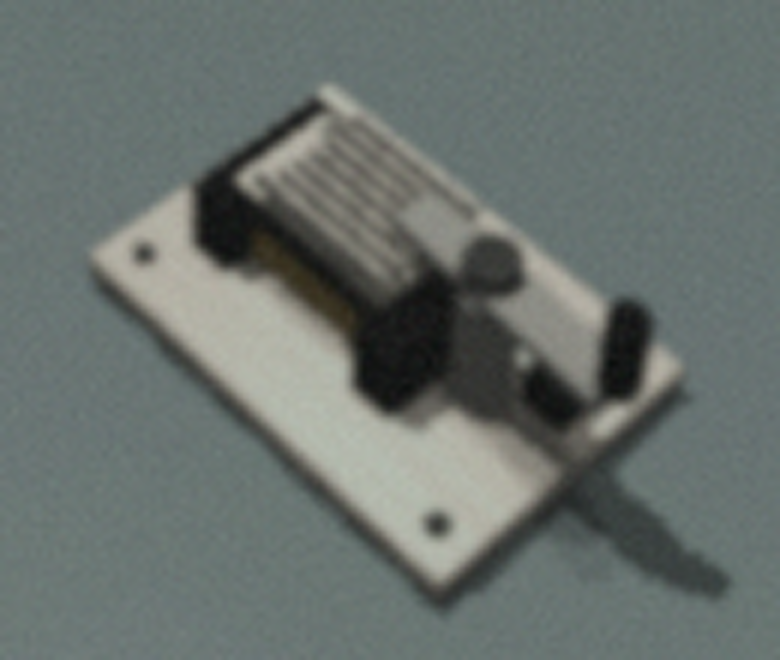

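View pics/s_cam.png

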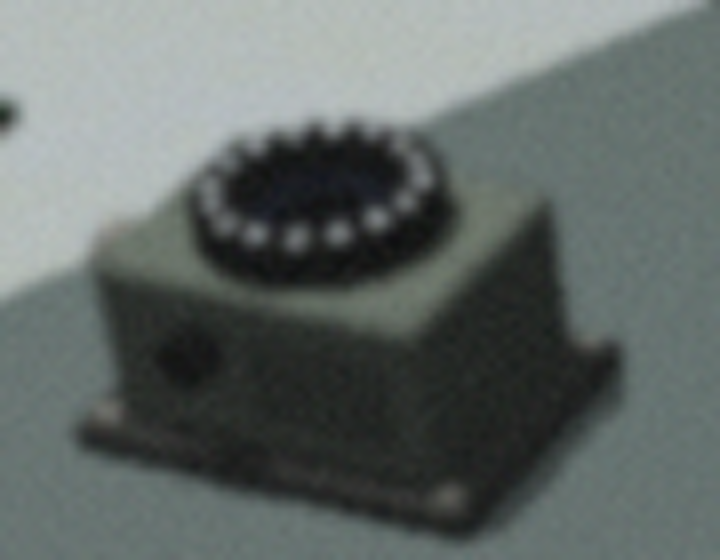

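Run:
```python
from h import *
t=cv2.imread('pics/top0.png'); s=cv2.imread('pics/side0.png')
# fixture plate quad, manual corners from crops (pixel = crop/k + off -ish)
def pc(L,k,x0,y0): return [((u+.5)/k-.5+x0,(v+.5)/k-.5+y0) for u,v in L]
for n,L,k,x0,y0 in(("top",[(95,93),(515,97),(513,403),(92,400)],7,360,210),("side",[(325,85),(685,365),(438,592),(90,258)],6,300,280)):
    P=onz(n,pc(L,k,x0,y0),.014); e=P[[1,2,3,0]]-P
    print(n,P.mean(0).round(4),np.linalg.norm(e,axis=1).round(4),np.degrees(np.arctan2(e[:,1],e[:,0])).round(1)); print(P.round(4))
# holes
P=onz('top',pc([(126,126),(481,132),(479,367),(123,362)],7,360,210),.014);print('holes',P.mean(0),np.degrees(np.arctan2(*(P[1]-P[0])[[1,0]])),np.degrees(np.arctan2(*(P[2]-P[3])[[1,0]])))
# handle
for n,L,k,x0,y0,z in(("top",[(642,273)],7,360,210,.093),("side",[(630,312)],6,300,280,.093),("top",[(467,259)],7,360,210,.07),("side",[(493,262)],6,300,280,.07)): print('handle/post',n,onz(n,pc(L,k,x0,y0),z))
# module sink top
# camera LEDs via threshold
for n,b in(("top",(130,190,230,270)),("side",(180,155,270,225))):
    im=t if n=='top' else s
    x0,y0,x1,y1=b
    K=10; g=cv2.resize(cv2.cvtColor(im[y0:y1,x0:x1],cv2.COLOR_BGR2GRAY),None,fx=K,fy=K,interpolation=cv2.INTER_CUBIC)
    m=(g>150).astype(np.uint8); nn,l,st,ce=cv2.connectedComponentsWithStats(m)
    sel=[ce[i] for i in range(1,nn) if 100<st[i,4]<1500]
    P=onz(n,pc(sel,K,x0,y0),.082)
    # circle fit, robust
    Q=P[:,:2]; 
    c0=np.array([.538,.284]); 
    for it in range(4):
        Qs=Q[np.abs(np.linalg.norm(Q-c0,axis=1)-.032)<(.012 if it<2 else .005)]
        A=np.c_[2*Qs,np.ones(len(Qs))]; x=np.linalg.lstsq(A,(Qs**2).sum(1),rcond=None)[0]; c0=x[:2]; R=np.sqrt(x[2]+c0@c0)
    print(n,'ring',len(Qs),c0,R)
L=[(88,245),(412,90),(520,335),(205,490)]
P=onz('top',pc(L,7,130,190),.068);e=P[[1,2,3,0]]-P
print(P.round(4),P.mean(0),np.linalg.norm(e,axis=1),np.degrees(np.arctan2(e[:,1],e[:,0])))
L=[(98,265),(418,333),(548,200)]
P=onz('side',pc(L,8,180,155),.068);e=P[1:]-P[:-1]
print(P.round(4),np.linalg.norm(e,axis=1),np.degrees(np.arctan2(e[:,1],e[:,0])))
```

```text
top [ 0.4981 -0.2342  0.014 ] [0.1368 0.0985 0.1365 0.0982] [-91.8 177.8  88.1  -2.1]
[[ 0.5494 -0.1677  0.014 ]
 [ 0.5451 -0.3044  0.014 ]
 [ 0.4466 -0.3006  0.014 ]
 [ 0.4512 -0.1641  0.014 ]]
side [ 0.4955 -0.2347  0.014 ] [0.1389 0.1012 0.1385 0.0977] [-91.4 178.4  87.2  -1.3]
[[ 0.547  -0.1665  0.014 ]
 [ 0.5435 -0.3054  0.014 ]
 [ 0.4424 -0.3027  0.014 ]
 [ 0.4492 -0.1643  0.014 ]]
holes [ 0.49855348 -0.23361261  0.014     ] -92.25477645943577 -92.29227067804153
handle/post top [[ 0.49338263 -0.31655898  0.093     ]]
handle/post side [[ 0.49179442 -0.31585305  0.093     ]]
handle/post top [[ 0.49722924 -0.2708432   0.07      ]]
handle/post side [[ 0.49466889 -0.2723296   0.07      ]]
top ring 15 [0.54033557 0.26661931] 0.0309832734631713Traceback (most recent call last):
  File "<stdin>", line 20, in <module>
  File "h.py", line 11, in onz
    o,d=ray(n,uv); return o+d*((z-o[2])/d[:,2])[:,None]
        ~~~^^^^^^
  File "h.py", line 7, in ray
    K,D=KD(n); p=cv2.undistortPoints(np.array(uv,float).reshape(-1,1,2),K,D).reshape(-1,2)
                 ~~~~~~~~~~~~~~~~~~~^^^^^^^^^^^^^^^^^^^^^^^^^^^^^^^^^^^^^^^^
cv2.error: OpenCV(4.12.0) /io/opencv/modules/calib3d/src/undistort.dispatch.cpp:347: error: (-215:Assertion failed) CV_IS_MAT(_src) && CV_IS_MAT(_dst) && (_src->rows == 1 || _src->cols == 1) && (_dst->rows == 1 || _dst->cols == 1) && _src->cols + _src->rows - 1 == _dst->rows + _dst->cols - 1 && (CV_MAT_TYPE(_src->type) == CV_32FC2 || CV_MAT_TYPE(_src->type) == CV_64FC2) && (CV_MAT_TYPE(_dst->type) == CV_32FC2 || CV_MAT_TYPE(_dst->type) == CV_64FC2) in function 'cvUndistortPointsInternal'
```

```bash
cat > cam.py <<'E'
from h import *
def pc(L,k,x0,y0): return [((u+.5)/k-.5+x0,(v+.5)/k-.5+y0) for u,v in L]
E
python3 - <<'E'
from cam import *
s=cv2.imread('pics/side0.png');t=cv2.imread('pics/top0.png')
L=[(88,245),(412,90),(520,335),(205,490)]
P=onz('top',pc(L,7,130,190),.068);e=P[[1,2,3,0]]-P
print(P.round(4),P.mean(0),np.linalg.norm(e,axis=1),np.degrees(np.arctan2(e[:,1],e[:,0])))
L=[(98,265),(418,333),(548,200)]
P=onz('side',pc(L,8,180,155),.068);e=P[1:]-P[:-1]
print(P.round(4),np.linalg.norm(e,axis=1),np.degrees(np.arctan2(e[:,1],e[:,0])))
# ring in side: LED pts manual
L=[(210,190),(222,218),(256,235),(296,240),(338,234),(377,217),(408,197),(421,175),(413,153),(390,137),(318,132),(354,130),(280,137)]
Q=onz('side',pc(L,8,180,155),.082)[:,:2]
A=np.c_[2*Q,np.ones(len(Q))]; x=np.linalg.lstsq(A,(Q**2).sum(1),rcond=None)[0]; print('ring side',x[:2],np.sqrt(x[2]+x[:2]@x[:2]))
# overlay
O=np.array([.4975,-.2215]); a=np.radians(87.9); X=np.array([np.cos(a),np.sin(a)]);Y=np.array([-X[1],X[0]])
def W(p): return np.array([*(O+p[0]*X+p[1]*Y),p[2]])
for n,im,(x0,y0,x1,y1),k in(("top",t,(360,210,470,280),7),("side",s,(300,280,430,390),6)):
    c=cv2.resize(im[y0:y1,x0:x1],None,fx=k,fy=k,interpolation=cv2.INTER_CUBIC)
    for z,xa,xb,yh,col in((.047,-.029,.029,.0185,(0,0,255)),(.058,-.029,.017,.0185,(0,255,0)),(.034,-.025,.025,.0185,(255,0,0))):
        q=proj(n,[W((x,y,z)) for x,y in((xa,-yh),(xb,-yh),(xb,yh),(xa,yh))]); q=((q+.5-[x0,y0])*k-.5)
        cv2.polylines(c,[q.round().astype(int)],True,col,1)
    cv2.imwrite(f'pics/ov_{n}.png',c)
E
```

```text
[[0.5559 0.3296 0.068 ]
 [0.6009 0.2307 0.068 ]
 [0.5265 0.1985 0.068 ]
 [0.4817 0.2942 0.068 ]] [0.54123681 0.26327788 0.068     ] [0.10867535 0.08107301 0.1057205  0.08226049] [ -65.55365665 -156.59045101  115.08975432   25.48737843]
[[0.4787 0.2924 0.068 ]
 [0.5261 0.1965 0.068 ]
 [0.5946 0.2297 0.068 ]] [0.10693568 0.07612098] [-63.71532646  25.86897019]
ring side [0.53873423 0.26654164] 0.030713796969687585
```

View pics/ov_top.png

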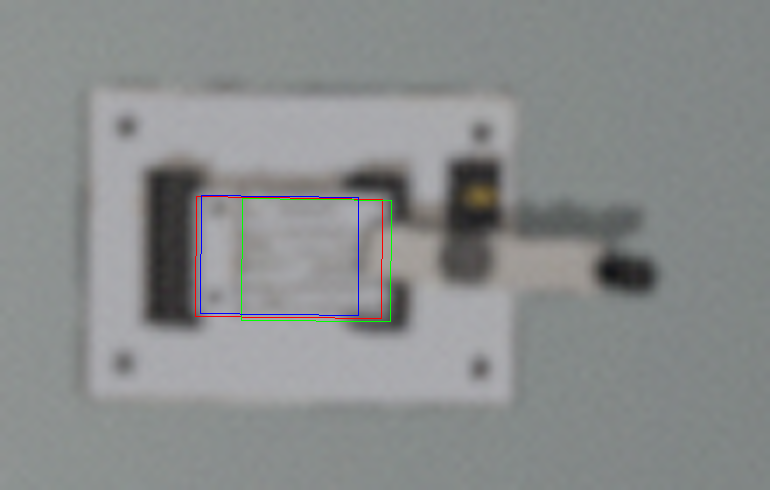

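View pics/ov_side.png

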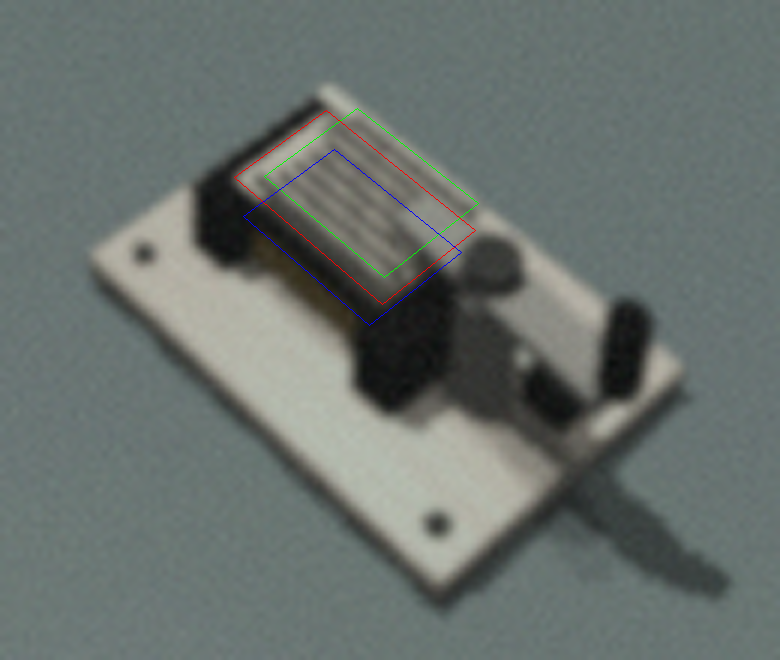

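```bash
cat > go.py <<'E'
from cam import *
def go(p,yaw,cmd=None):
    s=r.sense(); R=np.array(s['ee_rot']); P=np.array(s['tcp_pos'])
    cy=np.radians(yaw); y=np.array([np.cos(cy),np.sin(cy),0]); x=np.array([0,0,-1.]); G=np.c_[x,y,np.cross(x,y)]
    rv=np.degrees(cv2.Rodrigues(R.T@G)[0].ravel()); d=R.T@(np.array(p)-P)
    print('t',s['time_s'],'pos',P.round(4),'yaw',np.degrees(np.arctan2(R[1,1],R[0,1])).round(2),'F',np.round(s['wrist_force'],1),'w',s['gripper_width'])
    print('turn',rv.round(2),'shift',d.round(4),'dist',np.linalg.norm(d).round(3))
E
python3 - <<'E'
from go import *
go((.42,.30,.21),-145); 
# rays intersection for black block near the post
o1,d1=ray('top',pc([(475,195)],7,360,210)); o2,d2=ray('side',pc([(550,395)],6,300,280))
A=np.c_[d1[0],-d2[0]]; x=np.linalg.lstsq(A,o2-o1,rcond=None)[0]; print(o1+x[0]*d1[0],o2+x[1]*d2[0])
print(proj('side',[[.52,-.272,.03],[.52,-.272,.06]])*6-[1800,1680])
E
```

```text
t 0.1 pos [0.1652 0.6022 0.2065] yaw -105.35 F [ 0.1 -0.4  1. ] w 1.0001021359833362
turn [39.65 -0.04 -0.11] shift [-0.0031  0.2239 -0.3257] dist 0.395
[ 0.51381639 -0.29003108  0.01459783] [ 0.50925771 -0.28553425  0.0135093 ]
[[538.30995223 301.64274692]
 [547.4206592  229.96983998]]
```

Emit:
move_arm:
  increments: [2,0,0,0,0.01,-0.015,0.06,5,0,0,0,0.03,-0.042,0.035,9,0,0,0,0.05,-0.072,0.035,13,0,0,0,0.072,-0.104,0.035,17,0,0,0,0.094,-0.136,0.035,21,0,0,0,0.116,-0.168,0.035,25,0,0,0,0.138,-0.2,0.035,29,0,0,0,0.16,-0.232,0.035,33,0,0,0,0.182,-0.264,0.035,36,0,0,0,0.202,-0.292,0.035,38,0,0,0,0.216,-0.314,0.035,40,0,0,0,0.224,-0.326,0.035]

```text
time_s: 1.1
tcp_pos: [0.4216, 0.2979, 0.2071]
ee_rot: [[-0.001, -0.825, -0.565], [-0.001, -0.565, 0.825], [-1.0, 0.001, -0.0]]
wrist_force: [-0.4, 0.9, 0.1]
gripper_width: 0.405
```

Run:
```python
from go import *
go((.4926,-.10,.17),175)
```

```text
t 1.1 pos [0.4216 0.2979 0.2071] yaw -145.6 F [-0.4  0.9  0.1] w 0.4050197400950839
turn [39.4  -0.04 -0.05] shift [ 0.0374  0.1661 -0.3684] dist 0.406
```

Emit:
move_arm:
  increments: [2,0,0,0.002,0.008,-0.016,0.035,5,0,0,0.006,0.021,-0.046,0.035,9,0,0,0.01,0.037,-0.08,0.035,13,0,0,0.014,0.053,-0.116,0.035,17,0,0,0.018,0.069,-0.152,0.035,21,0,0,0.022,0.085,-0.188,0.035,25,0,0,0.026,0.101,-0.224,0.035,29,0,0,0.03,0.117,-0.26,0.035,33,0,0,0.032,0.133,-0.296,0.035,36,0,0,0.035,0.149,-0.33,0.035,38.5,0,0,0.037,0.16,-0.356,0.035,39.5,0,0,0.037,0.166,-0.368,0.035]

```text
time_s: 2.1
tcp_pos: [0.4928, -0.0996, 0.1695]
ee_rot: [[-0.002, -0.996, 0.09], [-0.0, 0.09, 0.996], [-1.0, 0.002, -0.0]]
wrist_force: [0.3, 0.4, -0.2]
gripper_width: 0.401
```

Run:
```python
from go import *
go((.4926,-.3162,.13),175)
```

```text
t 2.1 pos [ 0.4928 -0.0996  0.1695] yaw 174.86 F [ 0.3  0.4 -0.2] w 0.40099098312531384
turn [-0.14 -0.03 -0.1 ] shift [ 0.0396 -0.0193 -0.2157] dist 0.22
```

Emit:
move_arm:
  increments: [0,0,0,0.002,-0.001,-0.014,0.035,0,0,0,0.006,-0.004,-0.042,0.035,0,0,0,0.01,-0.007,-0.075,0.035,0,0,0,0.014,-0.01,-0.11,0.035,0,0,0,0.02,-0.013,-0.145,0.035,0,0,0,0.026,-0.016,-0.175,0.035,0,0,0,0.032,-0.018,-0.198,0.035,0,0,0,0.036,-0.019,-0.21,0.035,0,0,0,0.039,-0.019,-0.216,0.035,0,0,0,0.039,-0.019,-0.216,0.035]

```text
time_s: 2.93
tcp_pos: [0.493, -0.3139, 0.1302]
ee_rot: [[-0.002, -0.996, 0.086], [0.001, 0.086, 0.996], [-1.0, 0.002, 0.001]]
wrist_force: [0.4, 0.1, -0.3]
gripper_width: 0.404
```

Run:
```python
from go import *
go((.4926,-.3162,.08),175)
s=r.capture('side'); t=r.capture('top')
crop('side',s,290,240,430,350,5,'s1.png'); crop('top',t,360,180,480,280,6,'t1.png')
print(proj('side',[r.sense()['tcp_pos']]),proj('top',[r.sense()['tcp_pos']]))
```

```text
t 2.9333 pos [ 0.493  -0.3139  0.1302] yaw 175.06 F [ 0.4  0.1 -0.3] w 0.40372245157793263
turn [ 0.06  0.05 -0.13] shift [ 0.0502  0.0001 -0.0024] dist 0.05
[[406.43238496 312.16214829]] [[456.12147342 249.74438463]]
```

View pics/s1.png

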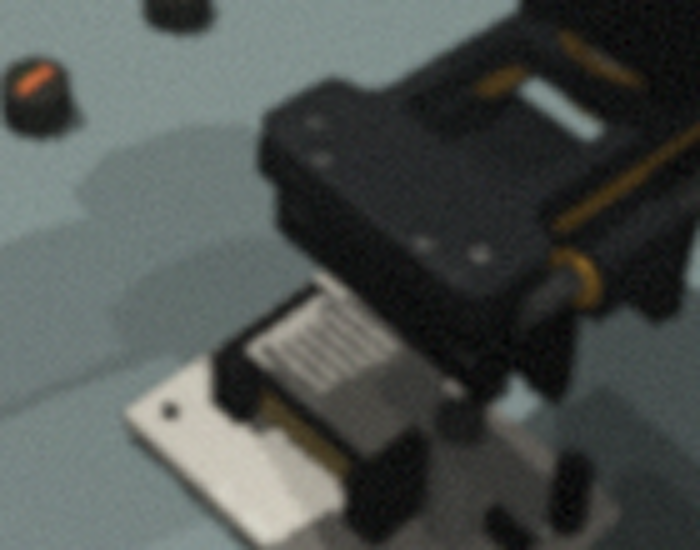

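View pics/t1.png

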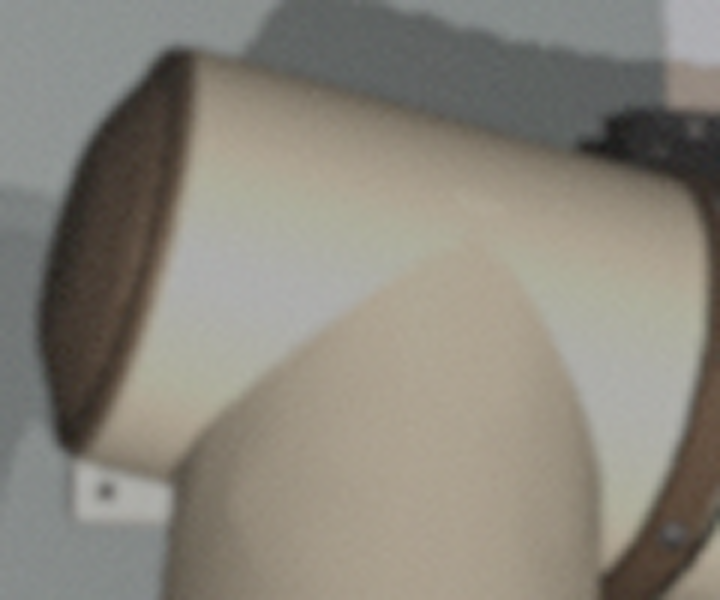

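Run:
```python
from go import *
s=r.sense();R=np.array(s['ee_rot']);P=np.array(s['tcp_pos'])
pts=[P+R@np.array(v) for v in((.008,-.0175,0),(.008,.0175,0),(.008,-.0325,0),(.008,.0325,0),(-.062,-.095,-.0375),(-.062,.095,-.0375),(-.062,.095,.0375),(-.062,-.095,.0375),(-.062,-.0375,-.095),(-.062,.0375,-.095),(-.062,.0375,.095),(-.062,-.0375,.095))]+[np.array([.4926,-.3162,.093])]
im=r.capture('side').copy()
q=proj('side',pts); print(q.round())
x0,y0,k=290,200,5
c=cv2.resize(im[y0:y0+120,x0:x0+160,::-1],None,fx=k,fy=k,interpolation=cv2.INTER_CUBIC)
c=cv2.convertScaleAbs(c,alpha=1.8,beta=20)
for i,u in enumerate(q):
    a=((u+.5-[x0,y0])*k-.5).round().astype(int); cv2.circle(c,tuple(int(v) for v in a),3,(0,0,255),-1); cv2.putText(c,str(i),(int(a[0])+4,int(a[1])),0,.5,(0,255,0),1)
cv2.imwrite('pics/s2.png',c)
```

```text
[[414. 310.]
 [397. 322.]
 [421. 305.]
 [390. 328.]
 [478. 265.]
 [381. 337.]
 [339. 299.]
 [435. 238.]
 [491. 311.]
 [453. 344.]
 [344. 256.]
 [380. 235.]
 [405. 331.]]
```

View pics/s2.png

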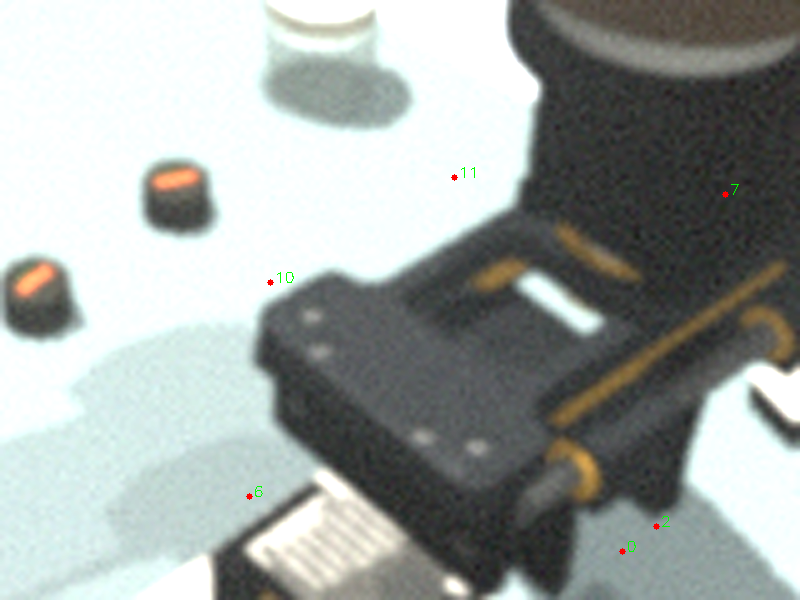

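Emit:
move_arm:
  increments: [0,0,0,0.005,0,-0.002,0.035,0,0,0,0.015,0,-0.002,0.035,0,0,0,0.025,0,-0.002,0.035,0,0,0,0.035,0,-0.002,0.035,0,0,0,0.043,0,-0.002,0.035,0,0,0,0.049,0,-0.002,0.035,0,0,0,0.05,0,-0.002,0.03,0,0,0,0.05,0,-0.002,0.025,0,0,0,0.05,0,-0.002,0.02,0,0,0,0.05,0,-0.002,0.018,0,0,0,0.05,0,-0.002,0.018]

```text
time_s: 4.0
tcp_pos: [0.494, -0.3157, 0.082]
ee_rot: [[0.001, -0.996, 0.084], [-0.0, 0.084, 0.996], [-1.0, -0.001, -0.0]]
wrist_force: [-0.3, -0.1, 0.5]
gripper_width: 0.225
```

Run:
```python
from go import *
go((.4926,-.3162,.08),175)
s=r.capture('side'); crop('side',cv2.convertScaleAbs(s,alpha=1.8,beta=20),330,260,450,350,6,'s3.png')
O=np.array([.4985,-.2213]); a=np.radians(88); X=np.array([np.cos(a),np.sin(a)]);Y=np.array([-X[1],X[0]])
Po=O-.05*X; R=np.array(r.sense()['ee_rot']);P=np.array(r.sense()['tcp_pos'])
for b in np.r_[.05,np.arange(.2,1.7,.2),1.7,1.75]:
    g=np.r_[Po-.045*np.cos(b)*X+.045*np.sin(b)*Y,.08]; yaw=178-np.degrees(b)
    print(b.round(2),g.round(4),'turn',round(175.1-yaw,1),(R.T@(g-P)).round(4))
```

```text
t 4.0 pos [ 0.494  -0.3157  0.082 ] yaw 175.16 F [-0.3 -0.1  0.5] w 0.22541950573459152
turn [ 0.16 -0.02  0.06] shift [ 0.002   0.0014 -0.0007] dist 0.003
0.05 [ 0.4929 -0.3161  0.08  ] turn -0.0 [ 0.002   0.001  -0.0006]
0.2 [ 0.4863 -0.315   0.08  ] turn 8.6 [ 0.002   0.0078 -0.0001]
0.4 [ 0.4778 -0.3121  0.08  ] turn 20.0 [0.0019 0.0165 0.0022]
0.6 [ 0.4701 -0.3075  0.08  ] turn 31.5 [0.0019 0.0246 0.0061]
0.8 [ 0.4634 -0.3015  0.08  ] turn 42.9 [0.0019 0.0317 0.0115]
1.0 [ 0.4581 -0.2942  0.08  ] turn 54.4 [0.0019 0.0376 0.0183]
1.2 [ 0.4543 -0.2861  0.08  ] turn 65.9 [0.0019 0.0421 0.0261]
1.4 [ 0.4522 -0.2774  0.08  ] turn 77.3 [0.0019 0.0449 0.0346]
1.6 [ 0.4518 -0.2684  0.08  ] turn 88.8 [0.0019 0.046  0.0435]
1.7 [ 0.4524 -0.2639  0.08  ] turn 94.5 [0.0019 0.0459 0.048 ]
1.75 [ 0.4528 -0.2617  0.08  ] turn 97.4 [0.0019 0.0456 0.0502]
```

View pics/s3.png

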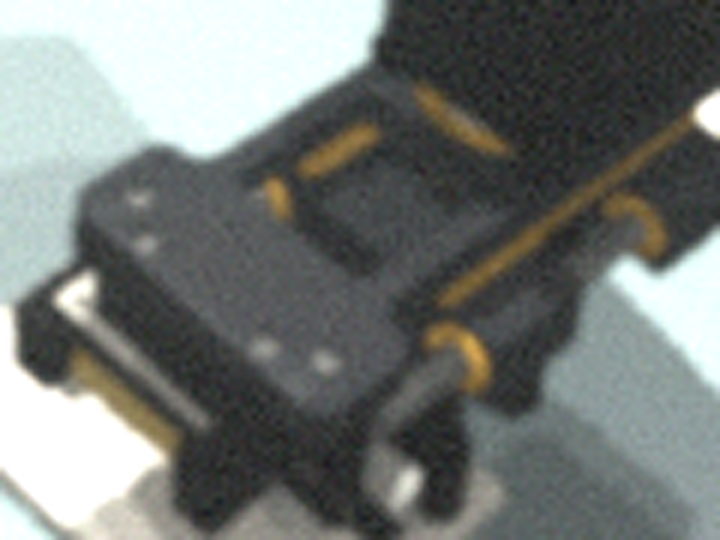

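Emit:
move_arm:
  increments: [4,0,0,0,0.004,0,0.018,8.5,0,0,0,0.008,0,0.018,14,0,0,0,0.012,0.001,0.018,20,0,0,0,0.0165,0.002,0.018,26,0,0,0,0.0205,0.004,0.018,31.5,0,0,0,0.0245,0.006,0.018,37,0,0,0,0.028,0.009,0.018,43,0,0,0,0.0315,0.0115,0.018,48.5,0,0,0,0.0345,0.015,0.018,54.5,0,0,0,0.0375,0.018,0.018,54.5,0,0,0,0.0375,0.018,0.018]

```text
time_s: 4.97
tcp_pos: [0.4574, -0.294, 0.0818]
ee_rot: [[0.0, -0.508, 0.861], [0.0, 0.861, 0.508], [-1.0, 0.0, 0.0]]
wrist_force: [-0.7, 0.6, -0.5]
gripper_width: 0.206
```

Run:
```python
from go import *
s=r.capture('side'); crop('side',cv2.convertScaleAbs(s,alpha=1.8,beta=20),310,260,450,360,5,'s4.png')
O=np.array([.4985,-.2213]); a=np.radians(88); X=np.array([np.cos(a),np.sin(a)]);Y=np.array([-X[1],X[0]])
go((.45,-.26,.08),86)
Po=O-.05*X; R=np.array(r.sense()['ee_rot']);P=np.array(r.sense()['tcp_pos'])
y0=np.degrees(np.arctan2(R[1,1],R[0,1]))
for b in (1.2,1.4,1.5,1.6,1.7,1.75):
    g=np.r_[Po-.045*np.cos(b)*X+.045*np.sin(b)*Y,.08]; yaw=178-np.degrees(b)
    print(b,g.round(4),'turn',round(y0-yaw,1),(R.T@(g-P)).round(4))
```

```text
t 5.0167 pos [ 0.4579 -0.2943  0.0819] yaw 120.8 F [-1.  -0.4  0.9] w 0.20463997826069757
turn [3.48e+01 4.00e-02 2.00e-02] shift [0.0019 0.0335 0.0108] dist 0.035
1.2 [ 0.4543 -0.2861  0.08  ] turn 11.6 [0.0019 0.0089 0.0011]
1.4 [ 0.4522 -0.2774  0.08  ] turn 23.0 [0.0019 0.0175 0.0037]
1.5 [ 0.4518 -0.2729  0.08  ] turn 28.7 [0.0019 0.0215 0.0057]
1.6 [ 0.4518 -0.2684  0.08  ] turn 34.5 [0.0019 0.0254 0.0081]
1.7 [ 0.4524 -0.2639  0.08  ] turn 40.2 [0.0019 0.029  0.0108]
1.75 [ 0.4528 -0.2617  0.08  ] turn 43.1 [0.0019 0.0306 0.0123]
```

View pics/s4.png

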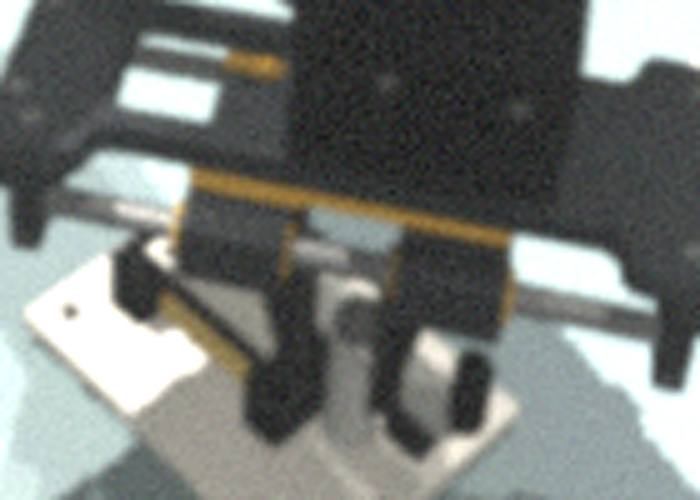

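Run:
```python
from go import *
s=r.sense();R=np.array(s['ee_rot']);P=np.array(s['tcp_pos'])
pts=[P+R@np.array(v) for v in((.008,-.009,0),(.008,.009,0),(0,0,0),(-.03,-.009,0),(-.03,.009,0))]+[np.array([.4926,-.3162,.093]),np.array([.4926,-.3162,.065])]
im=r.capture('side').copy(); q=proj('side',pts); print(q.round())
x0,y0,k=350,280,8
c=cv2.resize(im[y0:y0+75,x0:x0+100,::-1],None,fx=k,fy=k,interpolation=cv2.INTER_CUBIC)
c=cv2.convertScaleAbs(c,alpha=2.2,beta=20)
for i,u in enumerate(q):
    a=((u+.5-[x0,y0])*k-.5).round().astype(int); cv2.circle(c,tuple(int(v) for v in a),3,(0,0,255),-1); cv2.putText(c,str(i),(int(a[0])+4,int(a[1])),0,.5,(0,255,0),1)
cv2.imwrite('pics/s5.png',c)
```

```text
[[384. 346.]
 [371. 343.]
 [378. 341.]
 [385. 329.]
 [373. 326.]
 [405. 331.]
 [403. 343.]]
```

View pics/s5.png

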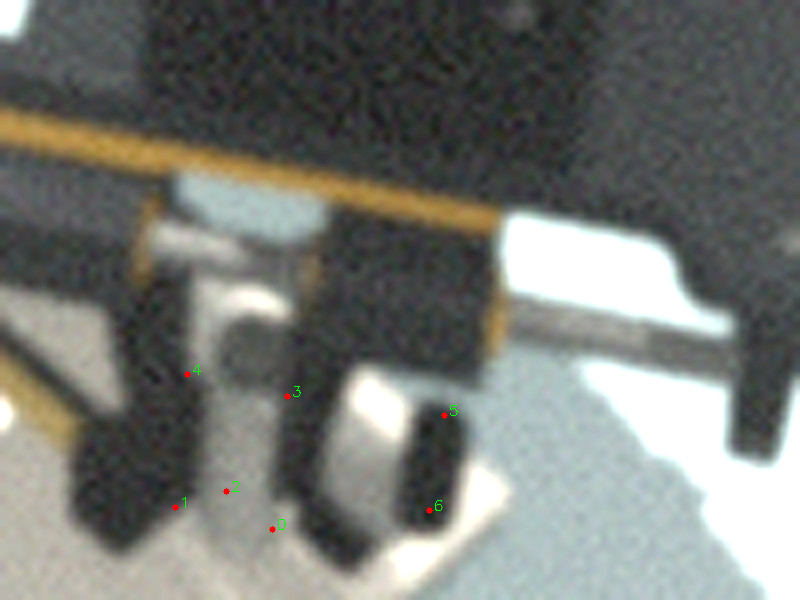

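Emit:
move_arm:
  increments: [0,0,0,-0.01,0,0,0.018,0,0,0,-0.035,0,0,0.018,0,0,0,-0.07,0,0,0.018,0,0,0,-0.1,0,0,0.018,0,0,0,-0.12,0,0,0.018,0,0,0,-0.12,0,0,0.018]

```text
time_s: 5.57
tcp_pos: [0.4609, -0.2961, 0.2079]
ee_rot: [[0.011, -0.512, 0.859], [-0.005, 0.859, 0.512], [-1.0, -0.01, 0.007]]
wrist_force: [-0.1, 0.1, 0.3]
gripper_width: 0.212
```

Run:
```python
from go import *
go((.45,-.26,.08),86)
s=r.capture('side'); crop('side',cv2.convertScaleAbs(s,alpha=1.8,beta=20),310,260,440,360,6,'s6.png')
```

```text
t 5.5667 pos [ 0.4609 -0.2961  0.2079] yaw 120.79 F [-0.1  0.1  0.3] w 0.21194298901900213
turn [34.79  0.54  0.44] shift [0.1276 0.0379 0.0083] dist 0.133
```

View pics/s6.png

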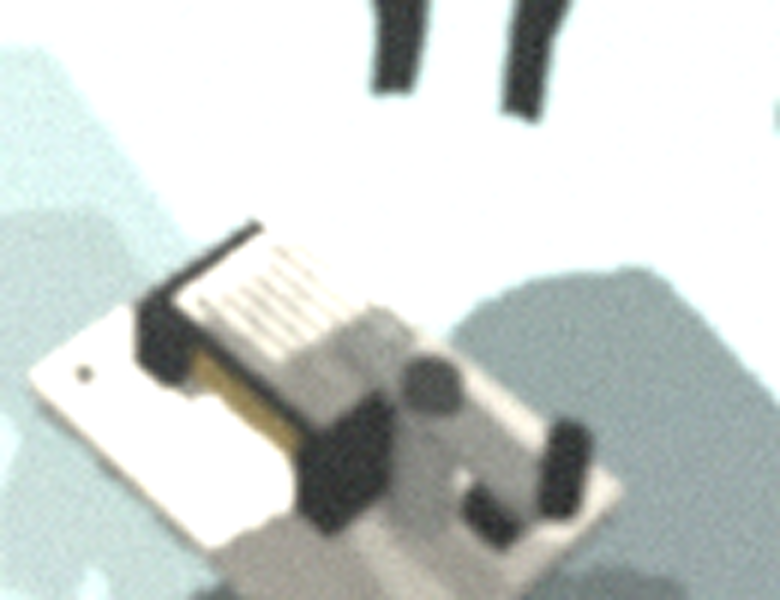

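Run:
```python
from go import *
s=r.sense();R=np.array(s['ee_rot']);P=np.array(s['tcp_pos'])
for d in(0,.008,.02): print(proj('side',[P+R@np.array(v) for v in((d,-.0155,0),(d,.0155,0),(d,0,0))]).round(1).tolist())
o,dd=ray('side',[[386.2,277.5]])
# horizontal offset of seen tip mid from expected
print(onz('side',[[386.2,277.5]],P[2]-.008),P)
```

```text
[[397.4, 283.4], [373.7, 278.9], [385.4, 281.1]]
[[396.8, 287.7], [373.3, 283.2], [385.0, 285.4]]
[[396.1, 294.1], [372.9, 289.5], [384.4, 291.8]]
[[ 0.47204275 -0.28712166  0.19711044]] [ 0.45958877 -0.29521964  0.20511044]
```

Run:
```python
from go import *
go((.45,-.26,.08),86)
s=r.sense();R=np.array(s['ee_rot']);P=np.array(s['tcp_pos'])
im=r.capture('side').copy()
pts=[P+R@np.array(v) for v in[(d,y,z) for d in(.008,-.011,-.05) for y in(-.0245,-.0095,.0095,.0245) for z in(-.0095,.0095)]]
q=proj('side',pts)
x0,y0,k=350,220,8
c=cv2.resize(im[y0:y0+75,x0:x0+100,::-1],None,fx=k,fy=k,interpolation=cv2.INTER_CUBIC)
c=cv2.convertScaleAbs(c,alpha=2.2,beta=20)
for i,u in enumerate(q):
    a=((u+.5-[x0,y0])*k-.5).round().astype(int); cv2.circle(c,tuple(int(v) for v in a),3,(0,0,255) if i%2 else (255,0,0),-1); cv2.putText(c,str(i),(int(a[0])+4,int(a[1])),0,.4,(0,255,0),1)
cv2.imwrite('pics/s7.png',c); print(q.round(1).tolist())
```

```text
t 5.6167 pos [ 0.4596 -0.2952  0.2051] yaw 120.74 F [ 0.1 -0.5  0. ] w 0.2071914427700097
turn [34.74  0.35  0.24] shift [0.125  0.0359 0.0092] dist 0.13
[[402.9, 294.4], [404.6, 283.9], [391.2, 292.1], [393.2, 281.7], [376.6, 289.3], [379.0, 279.0], [365.3, 287.1], [367.9, 276.9], [404.4, 284.0], [406.1, 273.5], [392.4, 281.7], [394.4, 271.4], [377.5, 278.9], [379.9, 268.7], [365.9, 276.7], [368.6, 266.7], [407.5, 261.2], [409.2, 251.0], [395.0, 259.0], [397.0, 248.9], [379.4, 256.3], [381.9, 246.3], [367.3, 254.2], [370.1, 244.3]]
```

View pics/s7.png

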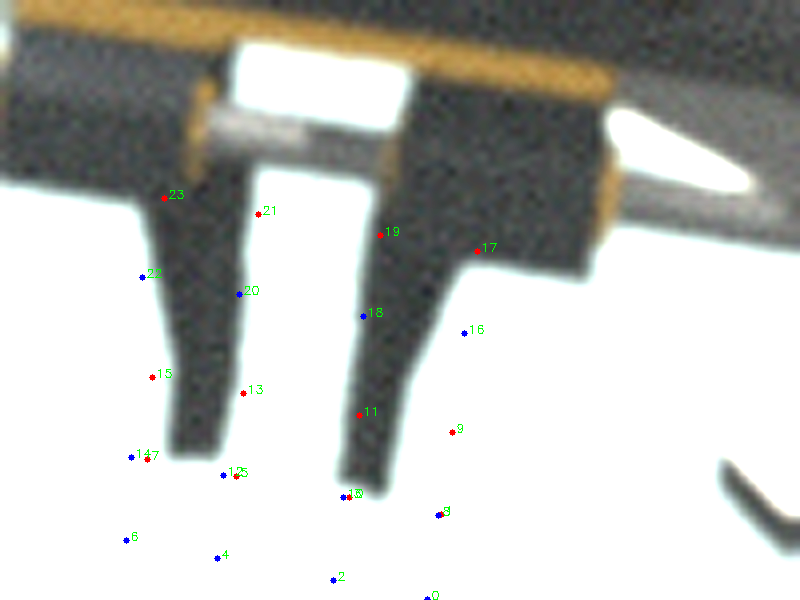

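Run:
```python
from go import *
im=r.capture('side').copy(); s=r.sense()
def ov(im,P,R,w,x0,y0,k,out,enh=True):
    c=im
    for d,z0,col in((-.012,0,(0,0,255)),(.008,.019,(0,255,0)),(.008,0,(255,0,0))):
        for sg in(-1,1):
            L=[P+R@np.array((d,sg*w/2+sg*e,z0+z)) for e,z in((0,-.0095),(0,.0095),(.009,.0095),(.009,-.0095))]
            q=((proj('side',L)+.5-[x0,y0])*k-.5).round().astype(int); cv2.polylines(c,[q],True,col,1)
    cv2.imwrite(out,c)
# fresh pose
x0,y0,k=350,220,8
c=cv2.convertScaleAbs(cv2.resize(im[y0:y0+75,x0:x0+100,::-1],None,fx=k,fy=k,interpolation=cv2.INTER_CUBIC),alpha=2.2,beta=20)
ov(c,np.array(s['tcp_pos']),np.array(s['ee_rot']),s['gripper_width']*.087,x0,y0,k,'pics/ov2.png')
# older s1 picture pose (crop 290,240 k=5)
c=cv2.imread('pics/s1.png'); c=cv2.convertScaleAbs(cv2.resize(c[250:500,400:700],None,fx=2.4,fy=2.4,interpolation=cv2.INTER_CUBIC),alpha=2.2,beta=20)
yaw=np.radians(175.06); y=np.array([np.cos(yaw),np.sin(yaw),0]);x=np.array([0,0,-1.]);R=np.c_[x,y,np.cross(x,y)]
ov(c,np.array([.493,-.3139,.1302]),R,.404*.087,290+80,240+50,12,'pics/ov1.png')
```

```text
(no output)
```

View pics/ov1.png

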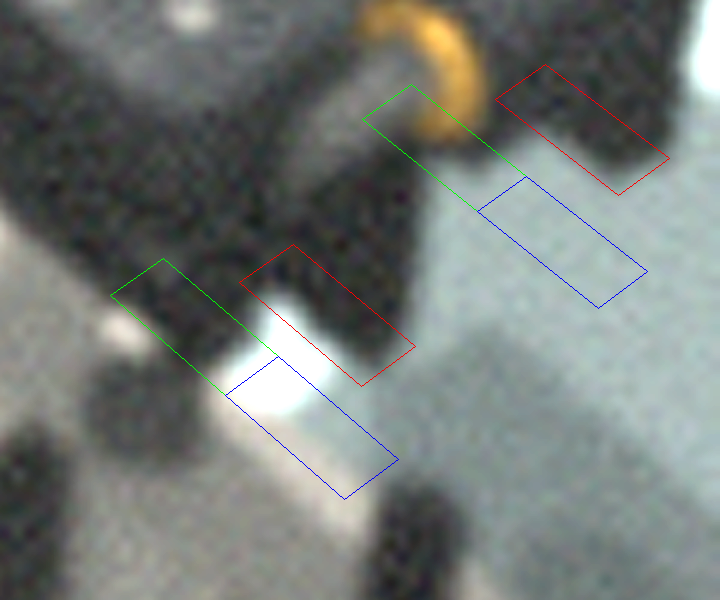

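View pics/ov2.png

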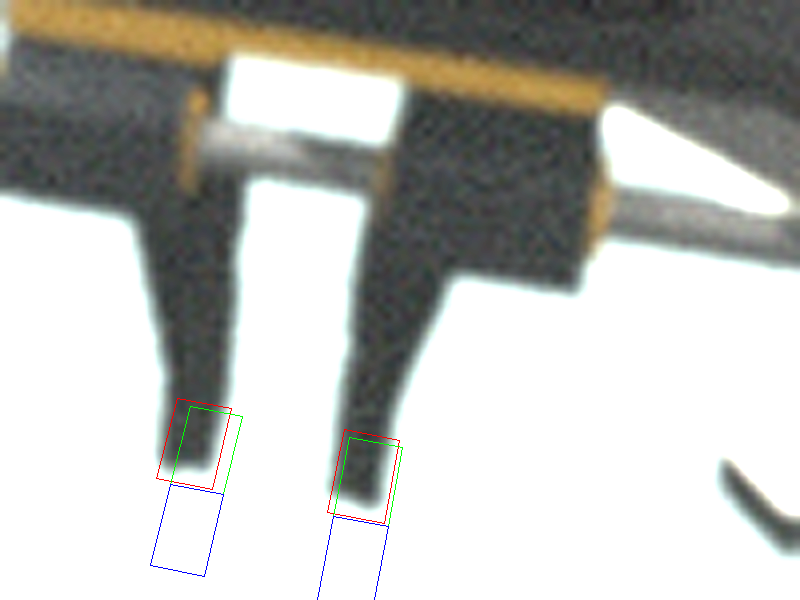

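Run:
```python
from go import *
go((.4930,-.3162,.057),175)
```

```text
t 5.7167 pos [ 0.4576 -0.2943  0.2015] yaw 120.68 F [-0.1 -0.1 -0.8] w 0.21208361212894708
turn [-5.432e+01  3.000e-02 -1.000e-02] shift [ 0.1445 -0.037   0.0192] dist 0.15
```

Emit:
move_arm:
  increments: [-5,0,0,0.005,-0.004,0.002,0.035,-11,0,0,0.015,-0.008,0.004,0.035,-17,0,0,0.025,-0.013,0.007,0.035,-23,0,0,0.035,-0.018,0.01,0.035,-29,0,0,0.045,-0.023,0.012,0.035,-35,0,0,0.055,-0.028,0.014,0.035,-41,0,0,0.065,-0.032,0.016,0.035,-47,0,0,0.072,-0.035,0.018,0.035,-52,0,0,0.077,-0.037,0.019,0.035,-54.3,0,0,0.08,-0.037,0.019,0.035,-54.3,0,0,0.08,-0.037,0.019,0.035]

```text
time_s: 6.63
tcp_pos: [0.4916, -0.3161, 0.1189]
ee_rot: [[-0.005, -0.996, 0.087], [0.002, 0.087, 0.996], [-1.0, 0.005, 0.002]]
wrist_force: [-0.4, -0.3, -0.7]
gripper_width: 0.403
```

Run:
```python
from go import *
go((.4930,-.3162,.057),175)
```

```text
t 6.6333 pos [ 0.4916 -0.3161  0.1189] yaw 175.0 F [-0.4 -0.3 -0.7] w 0.4031743123239553
turn [-0.    0.09 -0.29] shift [ 0.0619 -0.0017 -0.0001] dist 0.062
```

Emit:
move_arm:
  increments: [0,0,0,0.006,-0.001,0,0.035,0,0,0,0.016,-0.001,0,0.035,0,0,0,0.026,-0.001,0,0.035,0,0,0,0.036,-0.001,0,0.035,0,0,0,0.045,-0.001,0,0.035,0,0,0,0.053,-0.001,0,0.035,0,0,0,0.059,-0.001,0,0.035,0,0,0,0.061,-0.001,0,0.035,0,0,0,0.061,-0.001,0,0.025,0,0,0,0.061,-0.001,0,0.02,0,0,0,0.061,-0.001,0,0.018,0,0,0,0.061,-0.001,0,0.018]

```text
time_s: 7.63
tcp_pos: [0.4945, -0.3168, 0.0611]
ee_rot: [[0.001, -0.996, 0.088], [-0.0, 0.088, 0.996], [-1.0, -0.001, -0.0]]
wrist_force: [-0.3, 1.3, 0.5]
gripper_width: 0.227
```

Run:
```python
from go import *
O=np.array([.4985,-.2213]); a=np.radians(88); X=np.array([np.cos(a),np.sin(a)]);Y=np.array([-X[1],X[0]])
go((.493,-.3162,.057),175)
Po=O-.05*X; R=np.array(r.sense()['ee_rot']);P=np.array(r.sense()['tcp_pos'])
y0=np.degrees(np.arctan2(R[1,1],R[0,1]))
for b in (.2,.4,.6,.8,1.):
    g=np.r_[Po-.045*np.cos(b)*X+.045*np.sin(b)*Y,.057]; yaw=178-np.degrees(b)
    print(b,g.round(4),'turn',round(y0-yaw,1),(R.T@(g-P)).round(4))
s=r.capture('side'); crop('side',cv2.convertScaleAbs(s,alpha=1.8,beta=20),330,260,450,350,6,'s8.png')
```

```text
t 7.6333 pos [ 0.4945 -0.3168  0.0611] yaw 174.96 F [-0.3  1.3  0.5] w 0.22746811628642863
turn [-0.04 -0.02  0.07] shift [0.0041 0.0015 0.0004] dist 0.004
0.2 [ 0.4863 -0.315   0.057 ] turn 8.4 [0.0041 0.0083 0.001 ]
0.4 [ 0.4778 -0.3121  0.057 ] turn 19.9 [0.004  0.0171 0.0032]
0.6 [ 0.4701 -0.3075  0.057 ] turn 31.3 [0.004  0.0252 0.0071]
0.8 [ 0.4634 -0.3015  0.057 ] turn 42.8 [0.004  0.0323 0.0125]
1.0 [ 0.4581 -0.2942  0.057 ] turn 54.3 [0.004  0.0383 0.0192]
```

View pics/s8.png

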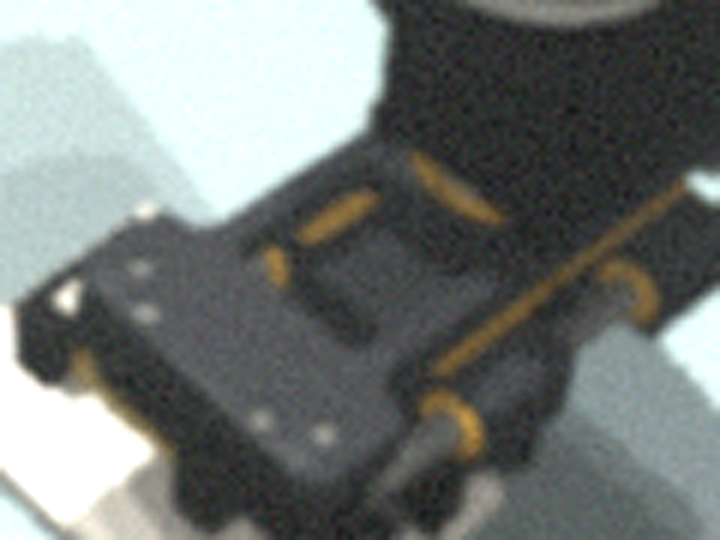

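Emit:
move_arm:
  increments: [4,0,0,0.002,0.004,0.0,0.018,8.5,0,0,0.002,0.0085,0.001,0.018,14,0,0,0.002,0.0125,0.002,0.018,20,0,0,0.002,0.017,0.003,0.018,26,0,0,0.002,0.021,0.005,0.018,31.5,0,0,0.002,0.025,0.007,0.018,37,0,0,0.002,0.0285,0.01,0.018,43,0,0,0.002,0.032,0.0125,0.018,48.5,0,0,0.002,0.0355,0.016,0.018,54.5,0,0,0.002,0.038,0.019,0.018,54.5,0,0,0.002,0.038,0.019,0.018]

```text
time_s: 8.6
tcp_pos: [0.4582, -0.2942, 0.0591]
ee_rot: [[0.002, -0.506, 0.863], [-0.0, 0.863, 0.506], [-1.0, -0.001, 0.001]]
wrist_force: [-0.2, 0.5, -0.3]
gripper_width: 0.208
```

Run:
```python
from go import *
s=r.capture('side'); crop('side',cv2.convertScaleAbs(s,alpha=1.8,beta=20),310,260,450,360,5,'s9.png')
O=np.array([.4985,-.2213]); a=np.radians(88); X=np.array([np.cos(a),np.sin(a)]);Y=np.array([-X[1],X[0]])
go((.45,-.26,.06),86)
Po=O-.05*X; R=np.array(r.sense()['ee_rot']);P=np.array(r.sense()['tcp_pos'])
y0=np.degrees(np.arctan2(R[1,1],R[0,1]))
for b in (1.2,1.4,1.5,1.6,1.7,1.75):
    g=np.r_[Po-.045*np.cos(b)*X+.045*np.sin(b)*Y,.06]; yaw=178-np.degrees(b)
    print(b,g.round(4),'turn',round(y0-yaw,1),(R.T@(g-P)).round(4))
```

```text
t 8.65 pos [ 0.4581 -0.2943  0.059 ] yaw 120.6 F [-0.3 -0.6  0.4] w 0.20641068507163285
turn [3.46e+01 4.00e-02 3.00e-02] shift [-0.001   0.0336  0.0105] dist 0.035
1.2 [ 0.4543 -0.2861  0.06  ] turn 11.4 [-0.001   0.009   0.0009]
1.4 [ 0.4522 -0.2774  0.06  ] turn 22.8 [-0.001   0.0176  0.0036]
1.5 [ 0.4518 -0.2729  0.06  ] turn 28.5 [-0.001   0.0216  0.0055]
1.6 [ 0.4518 -0.2684  0.06  ] turn 34.3 [-0.001   0.0255  0.0079]
1.7 [ 0.4524 -0.2639  0.06  ] turn 40.0 [-0.001   0.0291  0.0106]
1.75 [ 0.4528 -0.2617  0.06  ] turn 42.9 [-0.001   0.0308  0.0121]
```

View pics/s9.png

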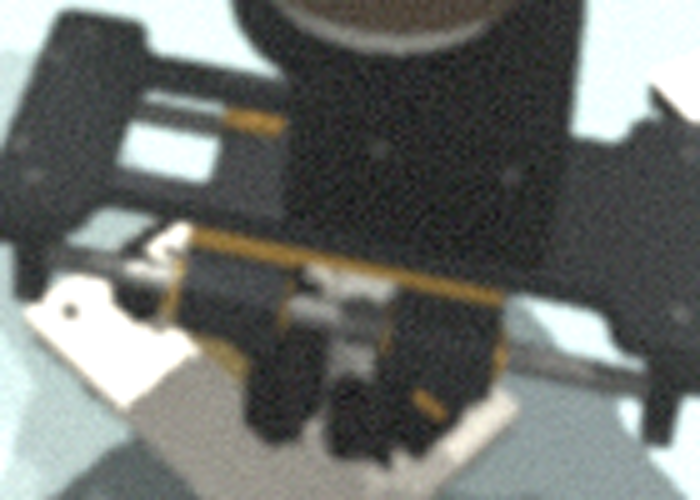

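Emit:
move_arm:
  increments: [5,0,0,0,0.004,0.0005,0.018,11,0,0,0,0.009,0.001,0.018,17,0,0,0,0.0135,0.002,0.018,23,0,0,0,0.0175,0.0035,0.018,28.5,0,0,0,0.0215,0.0055,0.018,34,0,0,0,0.0255,0.008,0.018,37,0,0,0,0.027,0.009,0.018,40,0,0,0,0.028,0.01,0.018,40,0,0,0,0.028,0.01,0.018]

```text
time_s: 9.4
tcp_pos: [0.4529, -0.2657, 0.0589]
ee_rot: [[0.001, 0.164, 0.987], [-0.001, 0.987, -0.164], [-1.0, -0.001, 0.001]]
wrist_force: [0.2, -1.5, 0.2]
gripper_width: 0.208
```

Run:
```python
from go import *
s=r.capture('side'); crop('side',cv2.convertScaleAbs(s,alpha=1.8,beta=20),310,260,450,360,5,'s10.png')
go((.45,-.26,.06),86)
```

```text
t 9.45 pos [ 0.4528 -0.2657  0.0589] yaw 80.65 F [ 1.1 -1.4  0.7] w 0.20532225433402218
turn [-5.35  0.06  0.04] shift [-0.0011  0.0051 -0.0037] dist 0.006
```

View pics/s10.png

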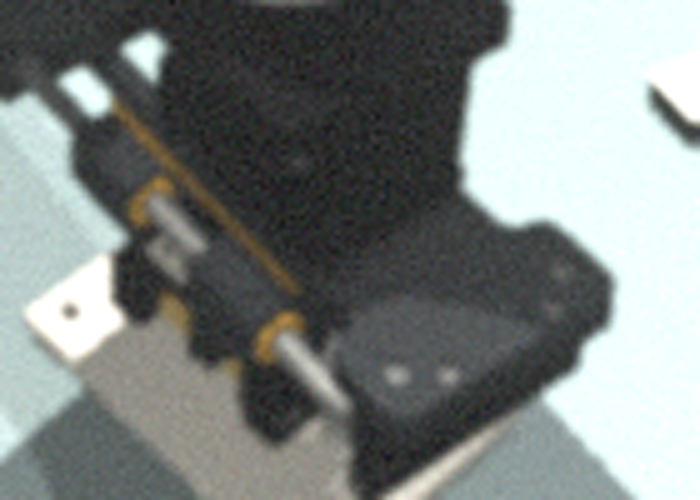

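Emit:
move_arm:
  increments: [0,0,0,0,0.002,0,0.018,0,0,0,0,0.004,0,0.018,0,0,0,0,0.004,0,0.018,0,0,0,0,0.002,0,0.03,0,0,0,-0.005,0.0,0,0.035,0,0,0,-0.025,0,0,0.04,0,0,0,-0.055,0,0,0.05,0,0,0,-0.085,0,0,0.06,0,0,0,-0.115,0,0,0.07,0,0,0,-0.14,0,0,0.07,0,0,0,-0.145,0,0,0.07]

```text
time_s: 10.37
tcp_pos: [0.4546, -0.2658, 0.2089]
ee_rot: [[0.009, 0.163, 0.987], [-0.003, 0.987, -0.163], [-1.0, -0.002, 0.009]]
wrist_force: [0.2, 0.1, -0.4]
gripper_width: 0.732
```

Run:
```python
from go import *
s=r.capture('side'); crop('side',cv2.convertScaleAbs(s,alpha=1.8,beta=20),310,260,450,360,5,'s11.png')
go((.4985,-.2213,.16),178)
```

```text
t 10.4167 pos [ 0.4541 -0.2654  0.2076] yaw 80.58 F [ 0.3 -0.7  0.3] w 0.7591908088879495
turn [-97.42   0.29   0.39] shift [0.0478 0.0508 0.0363] dist 0.079
```

View pics/s11.png

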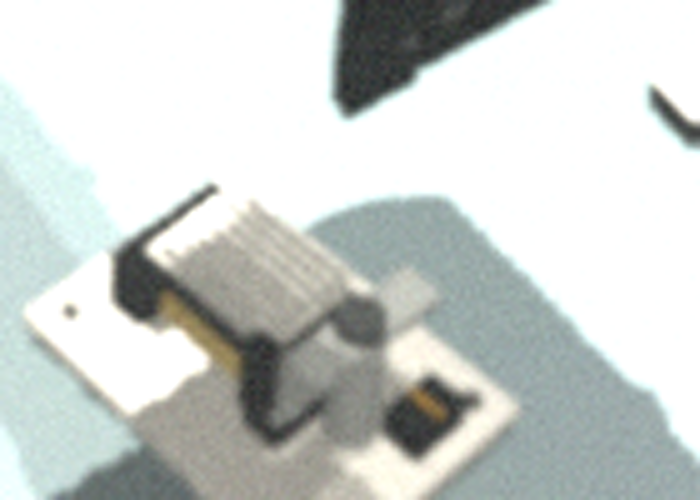

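Run:
```python
from go import *
print(proj('side',[[.4517,-.2684,.093],[.4517,-.2684,.065]]).round(1)*5-[1550,1300])
print(onz('side',pc([(258,345)],5,310,260),.093), onz('side',pc([(412,285)],5,310,260),.065))
```

```text
[[261.  339.5]
 [257.  399. ]]
[[ 0.4497333  -0.26820693  0.093     ]] [[ 0.52007512 -0.27296272  0.065     ]]
```

Emit:
move_arm:
  increments: [-6,0,0,0.002,0.005,0.003,0.06,-13,0,0,0.005,0.01,0.006,0.06,-20,0,0,0.01,0.015,0.01,0.06,-27,0,0,0.015,0.02,0.014,0.06,-34,0,0,0.02,0.025,0.018,0.06,-41,0,0,0.025,0.03,0.022,0.06,-48,0,0,0.03,0.035,0.026,0.06,-55,0,0,0.035,0.04,0.029,0.06,-62,0,0,0.038,0.044,0.032,0.06,-69,0,0,0.041,0.048,0.034,0.06,-76,0,0,0.044,0.05,0.036,0.06,-83,0,0,0.047,0.051,0.036,0.06]

```text
time_s: 11.42
tcp_pos: [0.4956, -0.2199, 0.1549]
ee_rot: [[-0.003, -0.961, 0.277], [0.001, 0.277, 0.961], [-1.0, 0.003, 0.0]]
wrist_force: [-0.7, 0.6, 0.0]
gripper_width: 0.689
```

Run:
```python
from go import *
go((.4985,-.2213,.08),178)
```

```text
t 11.4167 pos [ 0.4956 -0.2199  0.1549] yaw 163.89 F [-0.7  0.6  0. ] w 0.6891353771000555
turn [-14.11   0.05  -0.17] shift [ 0.0748 -0.0034 -0.0005] dist 0.075
```

Emit:
move_arm:
  increments: [-5,0,0,0.005,-0.002,0,0.06,-10,0,0,0.015,-0.003,0,0.06,-14,0,0,0.03,-0.0034,-0.0005,0.06,-14,0,0,0.045,-0.0034,-0.0005,0.06,-14,0,0,0.06,-0.0034,-0.0005,0.06,-14,0,0,0.07,-0.0034,-0.0005,0.06,-14,0,0,0.074,-0.0034,-0.0005,0.06,-14,0,0,0.074,-0.0034,-0.0005,0.06,-14,0,0,0.074,-0.0034,-0.0005,0.06]

```text
time_s: 12.17
tcp_pos: [0.4995, -0.2223, 0.0825]
ee_rot: [[-0.0, -0.999, 0.044], [-0.0, 0.044, 0.999], [-1.0, 0.0, -0.0]]
wrist_force: [0.1, -0.4, 0.4]
gripper_width: 0.692
```

Run:
```python
from go import *
go((.4985,-.2213,.018),178)
s=r.capture('side'); crop('side',cv2.convertScaleAbs(s,alpha=1.8,beta=20),310,240,450,360,5,'s12.png')
S=r.sense();P=np.array(S['tcp_pos']);R=np.array(S['ee_rot'])
w=S['gripper_width']*.087/2
print((proj('side',[P+R@np.array((-.015,sg*(w+e),z)) for sg in(-1,1) for e,z in((0,-.0095),(0,.0095),(.009,-.0095))])*5-[1550,1200]).round())
```

```text
t 12.1667 pos [ 0.4995 -0.2223  0.0825] yaw 177.49 F [ 0.1 -0.4  0.4] w 0.6923457445165138
turn [-0.51 -0.01 -0.01] shift [0.0645 0.0011 0.0009] dist 0.065
[[340. 230.]
 [298. 198.]
 [359. 216.]
 [209. 324.]
 [167. 289.]
 [188. 339.]]
```

View pics/s12.png

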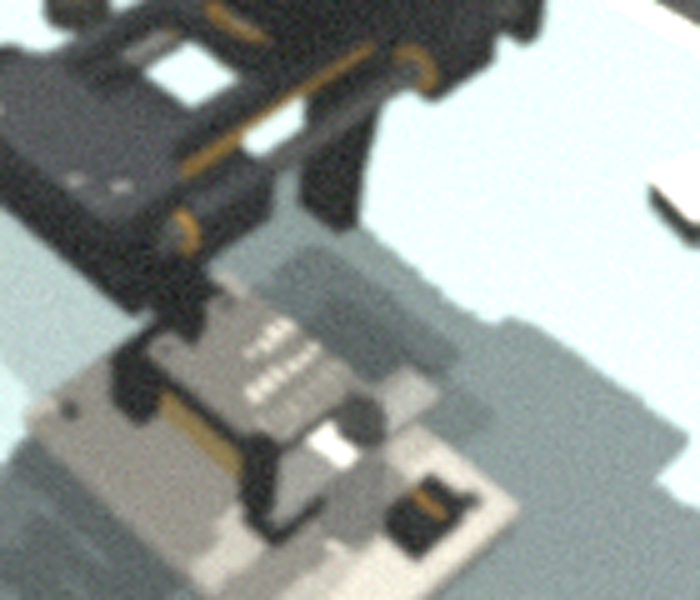

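Emit:
move_arm:
  increments: [-0.5,0,0,0.005,0.001,0.001,0.06,-0.5,0,0,0.013,0.001,0.001,0.06,-0.5,0,0,0.022,0.001,0.001,0.06,-0.5,0,0,0.031,0.001,0.001,0.06,-0.5,0,0,0.039,0.001,0.001,0.06,-0.5,0,0,0.046,0.001,0.001,0.06,-0.5,0,0,0.052,0.001,0.001,0.06,-0.5,0,0,0.057,0.001,0.001,0.06,-0.5,0,0,0.061,0.001,0.001,0.06,-0.5,0,0,0.063,0.001,0.001,0.06,-0.5,0,0,0.063,0.001,0.001,0.06]

```text
time_s: 13.13
tcp_pos: [0.4982, -0.2212, 0.019]
ee_rot: [[-0.001, -0.999, 0.036], [0.0, 0.036, 0.999], [-1.0, 0.001, 0.0]]
wrist_force: [-0.5, -0.1, -0.7]
gripper_width: 0.688
```

Run:
```python
from go import *
go((.4985,-.2213,.018),178)
s=r.capture('side'); crop('side',cv2.convertScaleAbs(s,alpha=1.8,beta=20),310,240,450,360,5,'s13.png')
```

```text
t 13.1333 pos [ 0.4982 -0.2212  0.019 ] yaw 177.95 F [-0.5 -0.1 -0.7] w 0.6879252970316533
turn [-0.05  0.01 -0.04] shift [ 0.001  -0.0003 -0.0001] dist 0.001
```

View pics/s13.png

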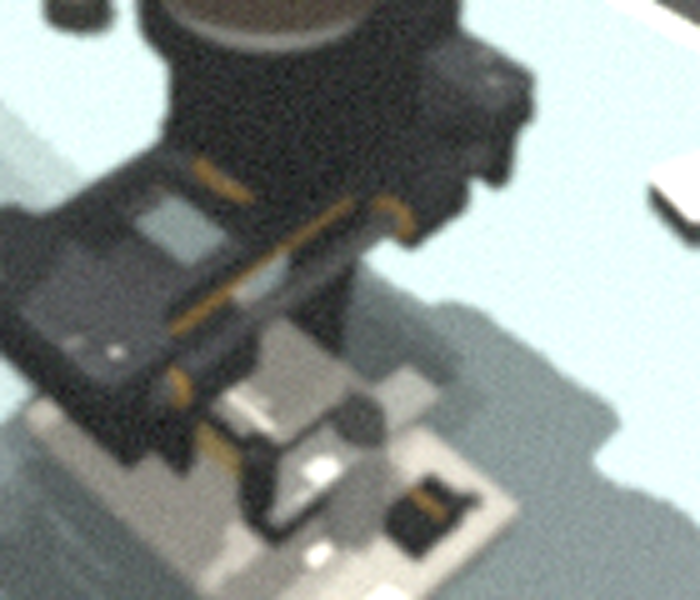

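Emit:
move_arm:
  increments: [0,0,0,0,0,0,0.05,0,0,0,0,0,0,0.045,0,0,0,0,0,0,0.042,0,0,0,0,0,0,0.039,0,0,0,0,0,0,0.035,0,0,0,0,0,0,0.03,0,0,0,0,0,0,0.02,0,0,0,0,0,0,0.02,0,0,0,0,0,0,0.02,0,0,0,0,0,0,0.02]

```text
time_s: 14.02
tcp_pos: [0.4986, -0.2213, 0.0196]
ee_rot: [[0.0, -0.999, 0.036], [-0.0, 0.036, 0.999], [-1.0, -0.0, -0.0]]
wrist_force: [0.8, 0.6, 1.0]
gripper_width: 0.425
```

Run:
```python
from go import *
go((.4985,-.2213,.13),178); print(r.sense()['gripper_width']*87)
```

```text
t 14.0167 pos [ 0.4986 -0.2213  0.0196] yaw 177.97 F [0.8 0.6 1. ] w 0.42533339683921784
turn [-0.03 -0.01  0.02] shift [-1.104e-01  1.000e-04 -1.000e-04] dist 0.11
37.004005525011955
```

Emit:
move_arm:
  increments: [0,0,0,-0.003,0,0,0.02,0,0,0,-0.008,0,0,0.02,0,0,0,-0.014,0,0,0.02,0,0,0,-0.022,0,0,0.02,0,0,0,-0.034,0,0,0.02,0,0,0,-0.05,0,0,0.02,0,0,0,-0.07,0,0,0.02,0,0,0,-0.09,0,0,0.02,0,0,0,-0.11,0,0,0.02,0,0,0,-0.125,0,0,0.02,0,0,0,-0.135,0,0,0.02,0,0,0,-0.14,0,0,0.02]

```text
time_s: 15.02
tcp_pos: [0.4989, -0.2214, 0.1615]
ee_rot: [[0.003, -0.999, 0.036], [-0.0, 0.036, 0.999], [-1.0, -0.003, -0.0]]
wrist_force: [-0.7, -0.9, -1.3]
gripper_width: 0.422
```

Run:
```python
from go import *
go((.5395,.2666,.16),205); print(r.sense()['gripper_width']*87)
s=r.capture('side'); crop('side',cv2.convertScaleAbs(s,alpha=1.8,beta=20),270,180,430,340,4,'s14.png')
```

```text
t 15.0167 pos [ 0.4989 -0.2214  0.1615] yaw 177.96 F [-0.7 -0.9 -1.3] w 0.4218643622849558
turn [-27.04  -0.06   0.16] shift [ 0.0014 -0.0232  0.4891] dist 0.49
36.702199518791154
```

View pics/s14.png

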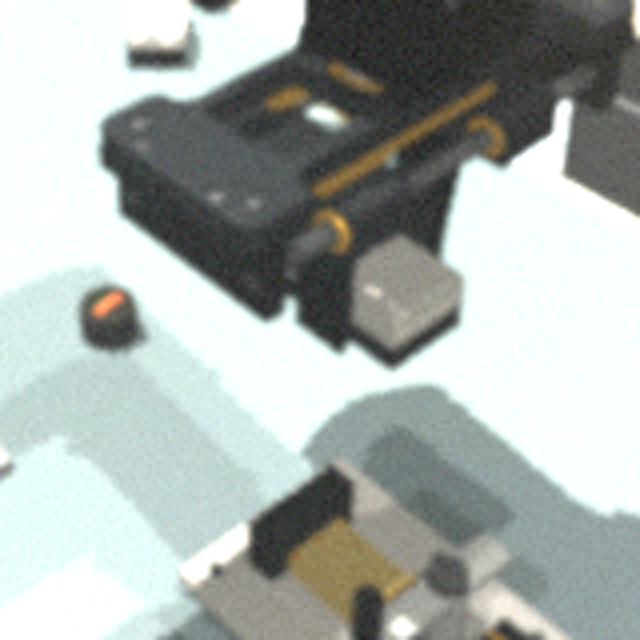

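Emit:
move_arm:
  increments: [-0.5,0,0,0,0,0.006,0.02,-2,0,0,0,-0.001,0.02,0.02,-3.5,0,0,0,-0.002,0.04,0.02,-5,0,0,0,-0.003,0.065,0.02,-7,0,0,0,-0.004,0.09,0.02,-9,0,0,0,-0.006,0.12,0.02,-11,0,0,0,-0.007,0.15,0.02,-13,0,0,0,-0.009,0.18,0.02,-15,0,0,0,-0.01,0.21,0.02,-17,0,0,0,-0.012,0.24,0.02,-19,0,0,0,-0.013,0.27,0.02,-21,0,0,0,-0.015,0.3,0.02]

```text
time_s: 16.07
tcp_pos: [0.5228, 0.0795, 0.158]
ee_rot: [[-0.003, -0.945, -0.327], [-0.001, -0.327, 0.945], [-1.0, 0.003, 0.0]]
wrist_force: [0.8, 0.0, -0.4]
gripper_width: 0.425
```

Run:
```python
from go import *
go((.5395,.2666,.16),205); print(r.sense()['gripper_width']*87)
```

```text
t 16.0667 pos [0.5228 0.0795 0.158 ] yaw -160.92 F [ 0.8  0.  -0.4] w 0.42488194736556956
turn [-5.92  0.01 -0.19] shift [-0.0023 -0.077   0.1713] dist 0.188
36.96472942080455
```

Emit:
move_arm:
  increments: [-0.5,0,0,-0.001,-0.009,0.02,0.02,-1,0,0,-0.002,-0.019,0.043,0.02,-2,0,0,-0.002,-0.029,0.065,0.02,-3,0,0,-0.002,-0.039,0.087,0.02,-4,0,0,-0.002,-0.049,0.108,0.02,-5,0,0,-0.002,-0.057,0.127,0.02,-5.5,0,0,-0.002,-0.064,0.143,0.02,-6,0,0,-0.002,-0.07,0.156,0.02,-6,0,0,-0.002,-0.074,0.165,0.02,-6,0,0,-0.002,-0.077,0.171,0.02,-6,0,0,-0.002,-0.077,0.171,0.02]

```text
time_s: 16.98
tcp_pos: [0.5415, 0.2656, 0.161]
ee_rot: [[-0.0, -0.906, -0.422], [-0.0, -0.422, 0.906], [-1.0, 0.0, -0.0]]
wrist_force: [-0.2, 0.2, -1.6]
gripper_width: 0.423
```

Run:
```python
from go import *
go((.5395,.2666,.1276),205); print(r.sense()['gripper_width']*87)
s=r.capture('side'); crop('side',s,160,90,290,230,4,'s15.png');cv2.imwrite('pics/side15.png',s[:,:,::-1])
cv2.imwrite('pics/t15.png',r.capture('top')[:,:,::-1])
```

```text
t 16.9833 pos [0.5415 0.2656 0.161 ] yaw -155.01 F [-0.2  0.2 -1.6] w 0.4234922089725331
turn [-0.01 -0.01 -0.02] shift [0.0334 0.0013 0.0017] dist 0.034
36.84382218061038
```

View pics/s15.png

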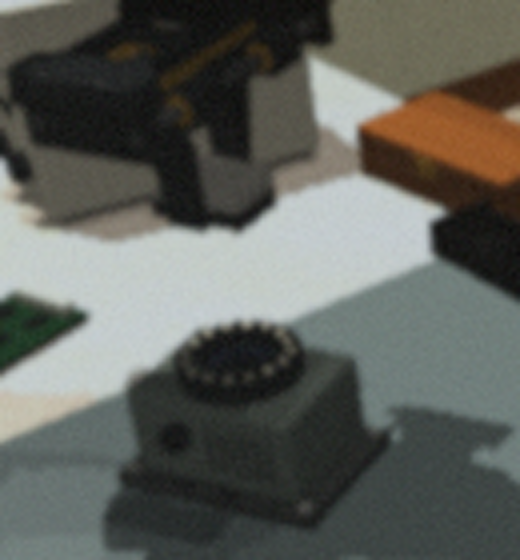

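View pics/t15.png

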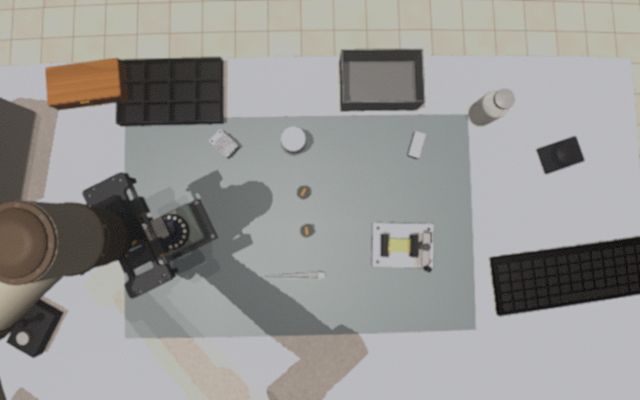

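```bash
cat > ovm.py <<'E'
from go import *
def ovm(tag,cx,cy,cz,yaw):
    a=np.radians(yaw);X=np.array([np.cos(a),np.sin(a),0]);Y=np.array([-X[1],X[0],0]);C0=np.array([cx,cy,cz])
    for n,(x0,y0,w,h),k in(("side",(180,90,80,110),6),("top",(100,180,110,80),7)):
        im=r.capture(n)
        c=cv2.convertScaleAbs(cv2.resize(im[y0:y0+h,x0:x0+w,::-1],None,fx=k,fy=k,interpolation=cv2.INTER_CUBIC),alpha=1.8,beta=20)
        for z,xa,xb,col in((0,-.029,.029,(0,0,255)),(.013,-.029,.029,(255,0,0)),(.024,-.029,.017,(0,255,0))):
            q=proj(n,[C0+x*X+y*Y+[0,0,z] for x,y in((xa,-.0185),(xb,-.0185),(xb,.0185),(xa,.0185))]); q=((q+.5-[x0,y0])*k-.5)
            cv2.polylines(c,[q.round().astype(int)],True,col,1)
        cv2.imwrite(f'pics/{tag}_{n}.png',c)
E
python3 - <<'E'
from ovm import *
p=r.sense()['tcp_pos']; print(p); ovm('m1',p[0],p[1],p[2]+.0144,115)
E
```

```text
[0.54120403 0.26428718 0.16125057]
```

View pics/m1_side.png

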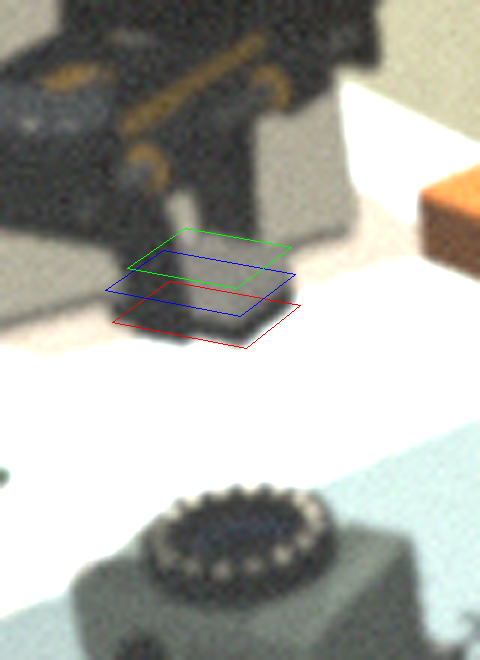

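View pics/m1_top.png

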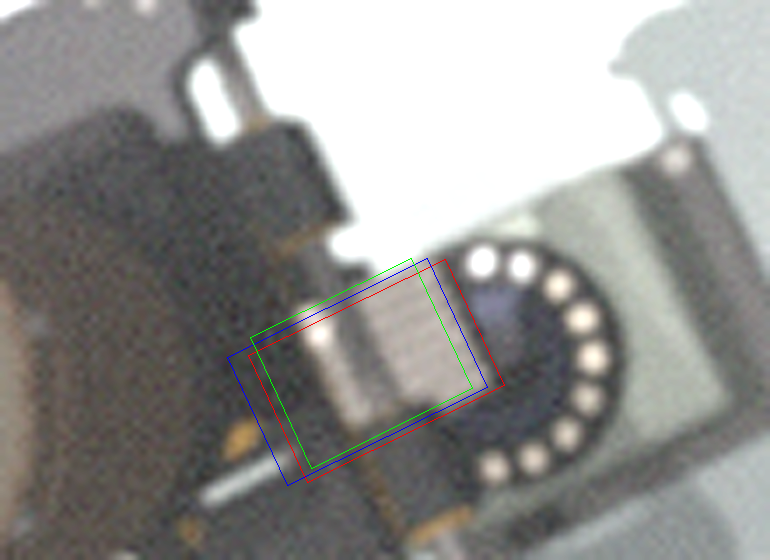

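Run:
```python
from go import *
go((.5395,.2662,.127),205)
```

```text
t 17.1833 pos [0.5413 0.2639 0.1615] yaw -155.1 F [ 1.1 -0.4 -0.7] w 0.42466116392283515
turn [-0.1  -0.   -0.02] shift [0.0345 0.0006 0.0028] dist 0.035
```

Emit:
move_arm:
  increments: [0,0,0,0.004,0,0.001,0.02,0,0,0,0.009,0,0.002,0.02,0,0,0,0.015,0.0005,0.0025,0.02,0,0,0,0.021,0.0005,0.0025,0.02,0,0,0,0.026,0.0005,0.0025,0.02,0,0,0,0.03,0.0005,0.0025,0.02,0,0,0,0.033,0.0005,0.0025,0.02,0,0,0,0.034,0.0005,0.0025,0.02,0,0,0,0.034,0.0005,0.0025,0.02,0,0,0,0.034,0.0005,0.0025,0.02,0,0,0,0.034,0.0005,0.0025,0.02]

```text
time_s: 18.1
tcp_pos: [0.5401, 0.267, 0.1278]
ee_rot: [[0.001, -0.907, -0.422], [0.0, -0.422, 0.907], [-1.0, -0.001, 0.0]]
wrist_force: [-0.4, -0.2, -0.8]
gripper_width: 0.42
```

Run:
```python
from ovm import *
go((.5395,.2662,.127),205)
p=r.sense()['tcp_pos']; print(p); ovm('m2',.5395,.2666,.142,115)
```

```text
t 18.1 pos [0.5401 0.267  0.1278] yaw -155.04 F [-0.4 -0.2 -0.8] w 0.4195273615164445
turn [-0.04  0.01  0.04] shift [ 0.0008  0.0009 -0.0005] dist 0.001
[0.54010909 0.26701077 0.12779434]
```

View pics/m2_side.png

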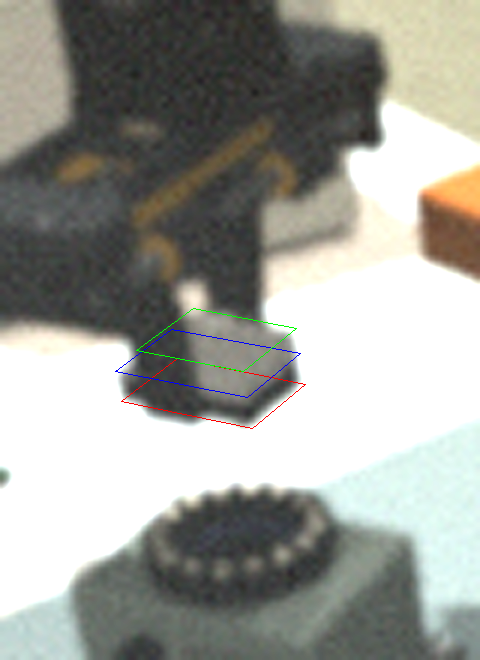

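View pics/m2_top.png

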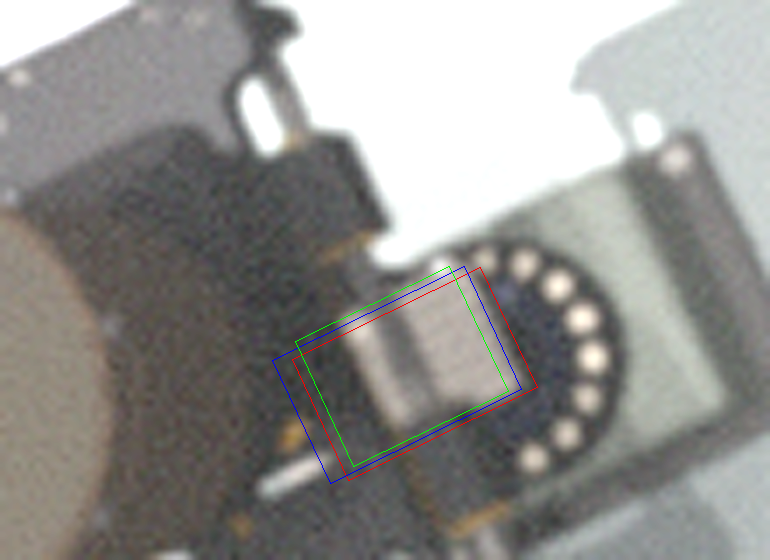

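Run:
```python
from ovm import *
im=r.capture('top'); crop('top',cv2.convertScaleAbs(im,alpha=1.6,beta=0),140,205,185,245,16,'m3.png')
p=np.array(r.sense()['tcp_pos']);print(p)
a=np.radians(115);X=np.array([np.cos(a),np.sin(a),0]);Y=np.array([-X[1],X[0],0])
q=proj('top',[np.array([.5395,.2666,.166])-.029*X+y*Y for y in(-.0185,.0185)]); print(((q+.5-[140,205])*16-.5).round())
```

```text
[0.53999862 0.26693337 0.12772947]
[[387. 208.]
 [521. 493.]]
```

View pics/m3.png

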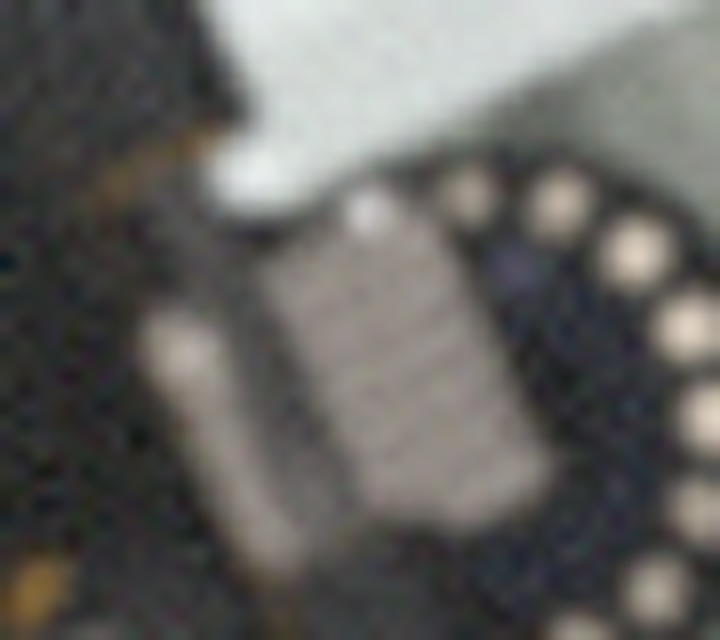

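Run:
```python
from ovm import *
a=np.radians(115);X=np.array([np.cos(a),np.sin(a),0]);Y=np.array([-X[1],X[0],0]);C0=np.array([.5395,.2666,.142])
x0,y0,k=205,125,12
im=r.capture('side'); c=cv2.convertScaleAbs(cv2.resize(im[y0:y0+45,x0:x0+60-5,::-1],None,fx=k,fy=k,interpolation=cv2.INTER_CUBIC),alpha=1.8,beta=20)
cv2.imwrite('pics/m4.png',c)
E=[C0-.029*X+y*Y+[0,0,z] for y in(-.0185,.0185) for z in(0,.024)]
f=lambda L:((proj('side',L)+.5-[x0,y0])*k-.5).round().tolist()
print(f(E)); print('-4mm x',f([e-.004*X for e in E])); print('+4 z',f([e+[0,0,.004] for e in E])); print('+4 y',f([e+.004*Y for e in E]))
```

```text
[[311.0, 348.0], [293.0, 236.0], [205.0, 436.0], [186.0, 322.0]]
-4mm x [[329.0, 351.0], [311.0, 239.0], [224.0, 440.0], [204.0, 326.0]]
+4 z [[308.0, 329.0], [290.0, 217.0], [202.0, 418.0], [182.0, 303.0]]
+4 y [[300.0, 357.0], [282.0, 245.0], [193.0, 446.0], [173.0, 332.0]]
```

View pics/m4.png

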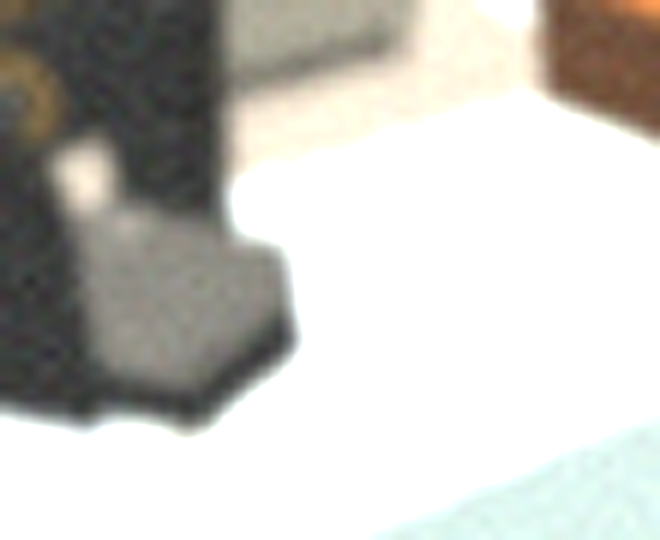

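Emit:
move_arm:
  increments: [0,0,0,0,0,0.0007,0.02,0,0,0,0,0,0.0015,0.02,0,0,0,0,0,0.0015,0.02,0,0,0,0,0,0.0015,0.02,0,0,0,0,0,0.0015,0.02,0,0,0,0,0,0.0015,0.02,0,0,0,0,0,0.0015,0.02,0,0,0,0,0,0.0015,0.02,0,0,0,0,0,0.0015,0.02,0,0,0,0,0,0.0015,0.02,0,0,0,0,0,0.0015,0.02,0,0,0,0,0,0.0015,0.02]

```text
time_s: 19.3
tcp_pos: [0.5393, 0.2682, 0.1274]
ee_rot: [[-0.0, -0.907, -0.422], [-0.0, -0.422, 0.907], [-1.0, 0.0, -0.0]]
wrist_force: [-0.2, -0.0, -2.5]
gripper_width: 0.421
```

Run:
```python
from ovm import *
go((.5395,.2666,.1276),205)
t=r.capture('top'); crop('top',t,200,110,460,285,3,'t_end.png'); s=r.capture('side'); crop('side',cv2.convertScaleAbs(s,alpha=1.8,beta=20),180,90,260,200,5,'s_end.png')
print(r.sense()['joint_velocities'])
```

```text
t 19.3 pos [0.5393 0.2682 0.1274] yaw -155.04 F [-0.2 -0.  -2.5] w 0.4209195632334741
turn [-0.04 -0.   -0.  ] shift [-0.0002  0.0004 -0.0015] dist 0.002
[ 0.03127303 -0.05584552 -0.047391    0.10676135 -0.06189628 -0.02699913]
```

View pics/t_end.png

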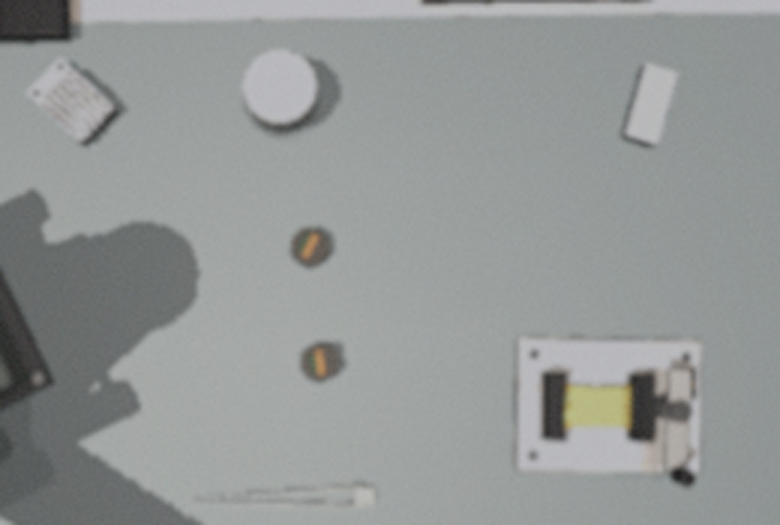

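View pics/s_end.png

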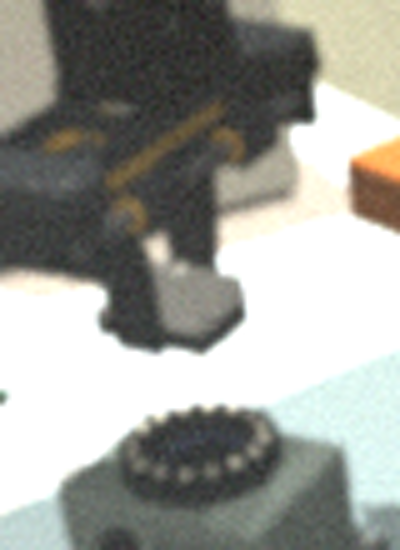

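Run:
```python
from go import *
print(onz('top',pc([(543,405),(656,405),(567,405),(631,405)],3,200,110),.04).round(4))
```

```text
[[ 0.5017 -0.1788  0.04  ]
 [ 0.4997 -0.2619  0.04  ]
 [ 0.5013 -0.1964  0.04  ]
 [ 0.5002 -0.2435  0.04  ]]
```

Run:
```python
from station import r
print(r.finish_job())
s=r.sense(); print(s['time_s'],s['tcp_pos'],s['gripper_width']*87)
```

```text
the job is handed in; nothing more can be done
None
the job is handed in; nothing more can be done
```

I swung the clamp fully aside, lifted the converter out of the nest, and handed in at about 19.4 s with it still held over the camera. It is pins down, with the bare end on the connector side. No verdict was reported.

**Last checks:**
- **Grip:** the fingers read about 36.7 mm on the 37 mm case. The arm was at rest, with joint speeds of about 0.1 deg/s or less.
- **Tool position:** the tool was within about 2 mm of its target over the lens. That target assumes the case underside sits about 14 mm above the tool point, measured at the grasp, which puts the underside at about 142 mm.
- **Angles:** the tool was level, and its yaw matched my estimate of the camera's yaw (about 115°, good to 1–2°).
- **Clamp and bystanders:** the clamp handle was within about 2 mm of its position at the stop (about 1.6 rad). The other things on the bench looked unmoved in the top view.

**What failed or disagreed:**
- **Missed first swing:** my first attempt passed over the clamp handle without touching it. The side view showed the fingertips about 15 mm behind the reported tool point, not 8 mm ahead as stated. I used the measured offset from then on, and both the second swing and the grasp worked.
- **Centring along the converter's length:** the two cameras disagreed. The top view suggested about 3–4 mm too far from the connector, and the side view about 1 mm the other way. I moved it 1.5 mm towards the connector as a compromise. I expect an error of about 3 mm at most, against the 8 mm allowed, but did not measure it again after that move.

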